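# Clamp a specimen cup with the sunken knob

## Robot

A 6-joint arm with a two-finger parallel gripper is mounted at the origin on the work surface. World frame = base frame: x ahead of the robot, y to its left, z up, the work surface at z = 0. Lengths are in mm, angles in rad, forces in N, time in s.
With the tool pointing down it reaches from about 350 to 775 mm from the base axis. Payload 7.3 kg.
Tool frame: the origin (TCP) lies at the very end of the fingers, on their centre line; the grasp point (between the pads) lies 19 mm behind it; x points along the fingers, y is the direction in which the jaws open and shut, and the axes are right-handed (so a half turn about x gives the same grasp; the last joint's range is limited). The gripper opens to 92 mm and grips with 3 to 60 N. Pads are 19 mm wide; open, the fingers measure 130 mm over their backs; the gripper's body (75 mm by 190 mm) begins 47 mm behind the grasp point.
Start: joints at [1.071, 0.342, 1.524, -0, 1.275, -0.146], TCP at [181.881, 492.508, 226.741] pointing down, gripper open.
Joint ranges: [-2.53, 2.53], [-0.77, 2.02], [0.04, 2.7], [-1, 4.14], [0.28, 2.66], [-3.11, 3.11]. Speed limits (rad/s): [2.57, 2.57, 3.14, 3.14, 3.14, 3.14].

## Interface

Orientations are given as [roll, pitch, yaw] about the fixed x, y, z axes, in that order (R = Rz(yaw) Ry(pitch) Rx(roll)).
In Python, from workcell import ctrl, cams, ticket gives the robot as it stands. The module is installed in compiled form; this text tells all that it offers.
- The arm moves only by the shell command python3 -m handwheel 'ROWS' [OPENING] [FORCE]. ROWS is JSON, a list of rows, each a list of 2 entries, a list of its own where there are three numbers: the shift along the tool's x, y, z in m, then the turn, a rotation vector about the tool's x, y, z in degrees. In form: [[[tx, ty, tz], [rx, ry, rz]], ...]. A call has 1 to 10 rows; each row shifts and turns the commanded pose from where the row before left it, along the tool's axes as they then stand; what a row does not reach is not made up. A row lasts 1/10 s, in which the tool goes at most 50 mm and 8.59 degrees, less where a joint would pass 70% of its speed; a pose out of reach is approached as far as the arm can. A call is refused whole if a number of a shift passes 0.05 or a number of a turn 8.59, either way. A call with a gripper value outside its range is refused whole. OPENING is the opening, from -1 (shut) to 1 (fully open), set as the call begins (- or left out, the last holds). The fingers move at their own pace and stop on an object; FORCE is the grip in N (left out, the last holds). Time passes only in rows, so rows that do not move let the fingers close. It gives the time, the measured TCP pose, the force and the opening at its end, in the units of the state.
- ctrl.observe(): the state, without advancing time (a new reading comes with each control period).
- cams.capture(name): name is "scene" or "side" or "wrist"; returns (picture, depth): 400x640x3 uint8, red, green, blue; 400x640 float32, mm along the optical axis (not along the pixel's ray), 0 where there is no reading.
- cams.camera_model(name): a dict with "fovy" (degrees; the focal length in pixels is half the picture's height over the tangent of half this angle, whatever the lens; pixels are square), "cx", "cy" (the principal point, pixels), "dist" ([k1, k2, p1, p2, k3] as OpenCV has them; the pictures are not rectified), "view" (4x4, takes a point from world to camera coordinates). Camera axes: x right, y down, z forward; pixel columns grow to the right and rows downward; lengths in mm; the calibration is good to about 2 mm. A picture is of the moment at which its call begins: read the wrist's pose just before it. camera_model takes no time and is no camera call; for the wrist camera it gives the pose at the moment of the call.
- ticket.sign_off(): hands the job in, once; it reports no verdict.
The state is a dict: "time_s": time; "joint_pos": joint angles; "dq": joint speeds; "tau": joint torques, N m; "tcp_pos": TCP position; "tcp_rot": TCP orientation; "force": force on the tool from outside, world axes, zero at the start; "ft_torque": the same for the moment, N m; "finger_gap": finger opening in mm.
Only numpy, scipy, OpenCV 4.12 (cv2) and the standard library are available. Lean on these libraries where they do the work, as an engineer would, in place of code of your own. Each camera call takes 0.05 s, during which the arm holds its last target.

## Task

Stand the tall lidded specimen cup upright in the open cradle of the cup clamp, between the sliding pad and the V-shaped stop, and let go of it. Then turn the knob sunk in the clamp's round well clockwise, by feel, until the cup is held snugly against the stop at about 8 newtons of clamping force, and let go; never crush the cup (20 newtons), jam the fingers hard against the well or disturb the other things.

Things in the scene. Friction and masses are not known exactly. Their poses are not given: they have to be found in the camera images.
- clamp: Fixed white cup clamp on the table, 160 (x) by 300 (y) by 54 mm high. Origin: centre of its underside; z up. Flat top deck at z = 54 mm. In its frame the knob's axis is at x 0, y -95 mm and the cradle at x 0, y about +69 mm. The pad slides along the clamp's +y towards the V stop, both centred on x = 0.
- cradle (a point): Point on the deck at the middle of the stop's setting range; axes as the clamp's. Seated in the V stop the cup's axis is at x 0, y between -4 and +4 mm of this point: the last user set the stop, its exact place is not reported and must be felt. The stop is an aluminium 120-degree V opening to -y, 26 mm high, 48 mm wide (x).
- well: Block of the clamp around the round well: a hole of 78 mm diameter, 42 mm deep (floor 12 mm above the table, rim at 54 mm), on the knob's axis. A fully open gripper may not fit. Origin: on the axis at the well's floor. Do not press on it with more than 15 N.
- knob (a joint): Knob angle, rad; 0 (pad fully open) to 2.5, grows as the knob turns clockwise seen from above. The pad advances 12 mm per rad. Friction about 0.25 N m holds the knob, and so the clamp, where it is left; each newton of clamping force adds 0.012 N m to the turning torque.
- knob_grip (a point): Point on the knob's axis at the height to grip, 24 mm above the well's floor. The knob is a plain bar 28 mm long (along this point's x) and 12 mm thick (y), from 2 to 33 mm above the well's floor, its top 9 mm below the rim. The point turns with the knob; z up. At knob angle 0 its axes match the clamp's.
- jaw: Aluminium sliding jaw with a sprung rubber pad on its front, 28 mm high. Origin: on the deck, under the front face of the unloaded pad, which looks along the clamp's +y; at knob angle 0 it is at x 0, y 28 mm, z 54 mm of the clamp. The pad is 40 mm wide (x); its spring gives 1 mm per 3 N, bottoming at 7 mm.
- cup_center (a point): Centre (half-way up) of the specimen cup, an upright cylinder of 50 mm diameter and 62 mm height with white lid, clear side, about 90 g; the tallest of the three round things standing loose to the left of the clamp.
- cup: The same cup; origin at the centre of its underside.
- short_pot: Bystander: short lidded pot, 54 mm diameter, 30 mm high; origin at its underside.
- dish: Bystander: covered flat dish, 70 mm diameter, 19 mm high; origin at its underside.
- wash_bottle: Bystander: white bottle on the left, 72 mm diameter, 170 mm high; origin at its underside.
- forceps: Bystander: steel forceps lying on the table front right, 120 mm long; origin under their middle.
Things that resemble listed ones, but are neither listed nor needed, are in the scene too. What is shaped like the cup but blue or turquoise is not meant.

How it is judged:
By the outcome, as a careful person would: the job done as asked, in the order asked, and still so for the second after the job is handed in, with the robot touching nothing.
It also fails if it takes over 64 s, if anything falls off the work surface, if the arm or the gripper's body presses on something with over 40 N, if the wrist force passes 120 N, or if a joint passes its speed limit or range.

## Working session

There is one attempt and no reset: what is moved stays moved. The work goes in short steps, Python scripts to look and compute and a shell command to move; the robot and the scene stay as the last step left them, time stands still between calls to the robot, and variables do not carry over. Pictures are saved under pics/ and viewed, and the job is handed in when it is done.

```bash
mkdir -p pics; ls; cat > h.py <<'E'
import numpy as np, cv2
from workcell import ctrl, cams, ticket
from scipy.spatial.transform import Rotation as R
def cap(n,tag):
    m=cams.camera_model(n); p,d=cams.capture(n)
    cv2.imwrite(f'pics/{tag}.png',p[...,::-1]); np.savez(f'pics/{tag}.npz',p=p,d=d,view=m['view'],cx=m['cx'],cy=m['cy'],fovy=m['fovy'],dist=m['dist'])
def load(tag): return np.load(f'pics/{tag}.npz')
def K(z):
    f=200/np.tan(np.radians(float(z['fovy']))/2); return np.array([[f,0,z['cx']],[0,f,z['cy']],[0,0,1]])
def px2w(z,u,v,depth=None,zw=None):
    q=cv2.undistortPoints(np.array([[[u,v]]],float),K(z),z['dist'])[0,0]
    r=np.array([q[0],q[1],1.]); V=z['view']; Rm=V[:3,:3]; c=-Rm.T@V[:3,3]; w=Rm.T@r
    if zw is not None: return c+w*(zw-c[2])/w[2]
    if depth is None: depth=z['d'][int(round(v)),int(round(u))]
    return c+w*depth
def w2px(z,P):
    V=z['view']; rv=cv2.Rodrigues(V[:3,:3])[0]
    return cv2.projectPoints(np.array(P,float).reshape(-1,1,3),rv,V[:3,3],K(z),z['dist'])[0][:,0]
def cloud(z):
    h,w=z['d'].shape; uu,vv=np.meshgrid(np.arange(w),np.arange(h))
    q=cv2.undistortPoints(np.stack([uu,vv],-1).reshape(-1,1,2).astype(float),K(z),z['dist'])[:,0]
    r=np.c_[q,np.ones(len(q))]*z['d'].reshape(-1,1); V=z['view']
    return ((r-V[:3,3])@V[:3,:3]).reshape(h,w,3)
E
python3 - <<'E'
from h import *
for k,v in ctrl.observe().items(): print(k,np.round(v,4))
for n in ['scene','side','wrist']: cap(n,n+'0')
for n in ['scene','side','wrist']: print(n,cams.camera_model(n))
E
```

```text
pics
time_s 0.0
joint_pos [ 1.071   0.3428  1.525  -0.      1.2754 -0.146 ]
dq [-0.0013  0.0002 -0.0019 -0.0006 -0.0011 -0.0013]
tau [ 2.00000e-04 -4.31242e+01 -2.44219e+01  7.17000e-02  5.60000e-02
 -1.00000e-04]
tcp_pos [181.6934 492.1181 226.0267]
tcp_rot [-1.6996  1.5692 -2.0534]
force [ 0.1696  0.3715 -0.1007]
ft_torque [-0.0209  0.0344  0.01  ]
finger_gap 91.7996
scene {'fovy': 43.3164682409361, 'cx': 303.87510089938826, 'cy': 202.38972991385646, 'dist': array([-0.12327945,  0.        ,  0.        ,  0.        ,  0.        ]), 'view': array([[-5.96313322e-01,  8.02749141e-01, -2.05882247e-03,
         2.56974828e+02],
       [ 5.72949834e-01,  4.23810280e-01, -7.01507901e-01,
        -2.43824203e+02],
       [-5.62262315e-01, -4.19498109e-01, -7.12658703e-01,
         1.64190269e+03],
       [ 0.00000000e+00,  0.00000000e+00,  0.00000000e+00,
         1.00000000e+00]])}
side {'fovy': 55.311111905187346, 'cx': 323.90526767217295, 'cy': 196.95476391310055, 'dist': array([-0.09478031,  0.        ,  0.        ,  0.        ,  0.        ]), 'view': array([[ 9.20126348e-01, -3.91023701e-01, -2.16325948e-02,
        -4.65843100e+02],
       [-2.03664998e-01, -4.30605194e-01, -8.79260903e-01,
         1.81118367e+02],
       [ 3.34496744e-01,  8.13436926e-01, -4.75849026e-01,
         7.54510759e+02],
       [ 0.00000000e+00,  0.00000000e+00,  0.00000000e+00,
         1.00000000e+00]])}
wrist {'fovy': 62.38264094906321, 'cx': 318.18869663909345, 'cy': 194.57574396957665, 'dist': array([-0.00726068,  0.        ,  0.        ,  0.        ,  0.        ]), 'view': array([[ 3.45430358e-01,  9.38444101e-01, -7.32878624e-04,
        -5.24825527e+02],
       [ 9.06090197e-01, -3.33317765e-01,  2.60575943e-01,
        -3.36029364e+01],
       [ 2.44291675e-01, -9.06748954e-02, -9.65453075e-01,
         3.88728171e+02],
       [ 0.00000000e+00,  0.00000000e+00,  0.00000000e+00,
         1.00000000e+00]])}
```

View pics/scene0.png

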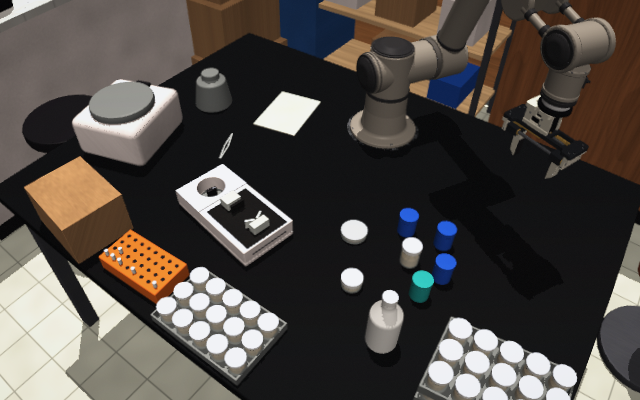

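View pics/side0.png

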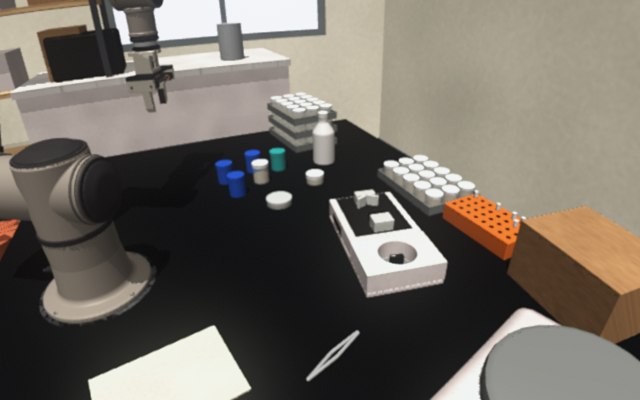

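View pics/wrist0.png

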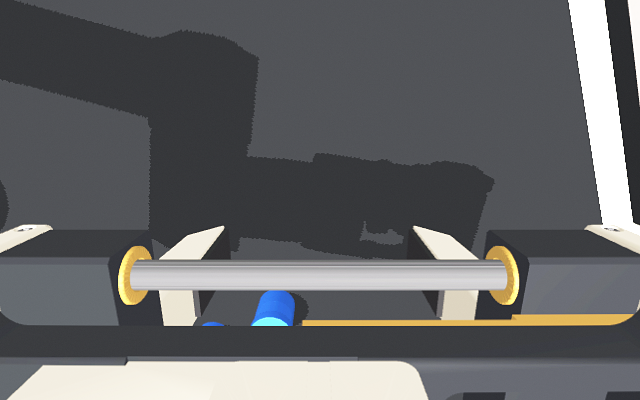

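The scene view shows the white-lidded cup at about (411,246), among three blue cups and a teal one. The clamp is at (235,213), the dish at (354,230), the short pot at (352,279) and the bottle at (384,322).

```bash
python3 - <<'E'
from h import *
for t,crop,s in [('scene0',(330,190,480,310),5),('scene0',(165,155,305,270),5),('side0',(320,180,450,300),6),('side0',(200,130,340,220),5)]:
    z=load(t); x0,y0,x1,y1=crop
    im=cv2.resize(z['p'][y0:y1,x0:x1,::-1],None,fx=s,fy=s,interpolation=cv2.INTER_CUBIC)
    cv2.imwrite(f'pics/{t}_{x0}.png',im)
z=load('scene0')
C=cloud(z)
m=(C[...,2]>10)&(C[...,2]<80)&(C[...,0]>250)&(C[...,0]<800)&(C[...,1]>-300)&(C[...,1]<450)&(z['d']>0)
# top-ish slabs
n,l,st,ce=cv2.connectedComponentsWithStats(m.astype(np.uint8))
for i in range(1,n):
    if st[i,4]>60:
        P=C[l==i]; zt=np.percentile(P[:,2],97); T=P[P[:,2]>zt-4]
        print(np.round(ce[i]),st[i,4],'ztop',round(zt,1),'topmid',np.round((T.min(0)+T.max(0))/2,1),'ext',np.round(np.ptp(T,axis=0)),'col',z['p'][l==i].mean(0).round())
E
```

```text
[234. 213.] 5803 ztop 72.7 topmid [602.2 -66.8  74.4] ext [ 71. 150.  11.] col [133. 130. 129.]
[408. 221.] 465 ztop 65.7 topmid [353.1 278.1  65.2] ext [51. 49.  7.] col [ 26.  62. 146.]
[353. 230.] 473 ztop 23.3 topmid [447.2 171.6  22.2] ext [69. 69.  6.] col [216. 216. 216.]
[445. 234.] 482 ztop 65.7 topmid [337.8 376.9  65.5] ext [50. 49.  8.] col [ 26.  61. 145.]
[410. 251.] 472 ztop 65.0 topmid [438.5 331.5  64.3] ext [51. 47.  7.] col [181. 177. 173.]
[431. 276.] 1110 ztop 66.2 topmid [473.9 409.   65.5] ext [129.  69.   7.] col [ 31. 103. 141.]
[243. 298.] 921 ztop 52.5 topmid [789.4  73.4  51.8] ext [ 21. 252.   7.] col [190. 190. 192.]
[351. 279.] 407 ztop 33.7 topmid [583.5 253.4  32.9] ext [55. 52.  6.] col [214. 214. 215.]
[381. 340.] 549 ztop 78.0 topmid [687.1 392.2  77. ] ext [35. 63.  6.] col [124. 120. 115.]
```

View pics/scene0_330.png

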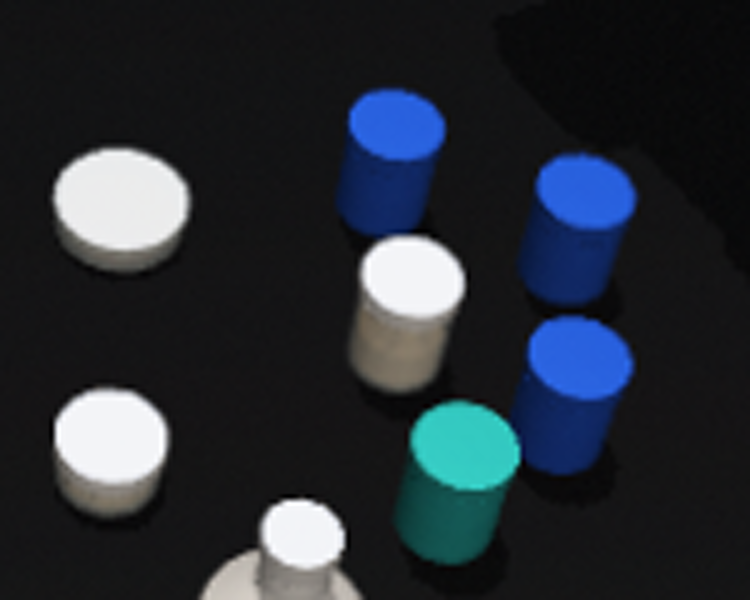

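View pics/scene0_165.png

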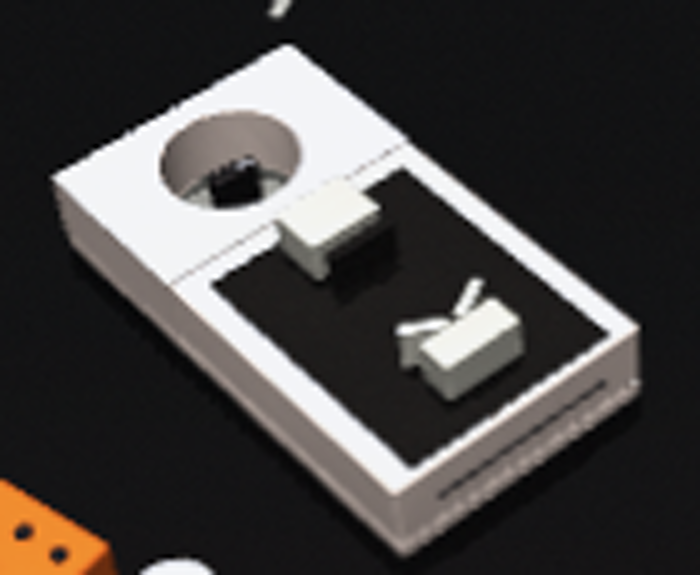

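View pics/side0_320.png

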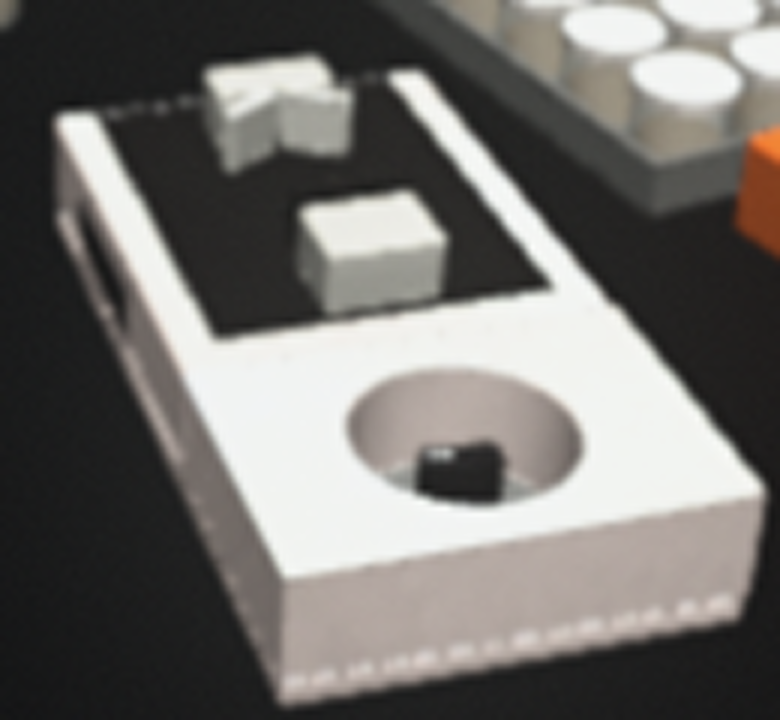

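```bash
python3 - <<'E'
from h import *
from scipy.optimize import least_squares
zs=load('scene0'); zd=load('side0')
f=lambda x,o,s:(np.array(x,float)+.5)/s-.5+np.array(o)
sc=f([(52,180),(288,44),(638,327),(400,495)],(165,155),5)
sd=f([(57,117),(283,577),(765,490),(415,72)],(320,180),6)
for p in sc: print('sc',px2w(zs,*p,zw=54).round(1), px2w(zs,*p).round(1))
for p in sd: print('sd',px2w(zd,*p,zw=54).round(1), px2w(zd,*p).round(1))
# clamp local corners: determine order
A=np.array([px2w(zs,*p,zw=54)[:2] for p in sc])
def corners(x,y,th,o):
    c,s=np.cos(th),np.sin(th); L=np.array([(80*a,150*b) for a,b in o]); return np.array([[c,-s],[s,c]]).dot(L.T).T+[x,y]
# scene order: near-well corners first (knob at -y)
o=[(1,-1),(-1,-1),(-1,1),(1,1)]
r=least_squares(lambda q:(corners(*q,o)-A).ravel(),[*A.mean(0),0]); print(r.x,np.degrees(r.x[2]),r.fun.round(1))
B=np.array([px2w(zd,*p,zw=54)[:2] for p in sd])
o2=[(-1,1),(-1,-1),(1,-1),(1,1)]
r2=least_squares(lambda q:(corners(*q,o2)-B).ravel(),[*B.mean(0),0]); print(r2.x,np.degrees(r2.x[2]),r2.fun.round(1))
# deck plane height
C=cloud(zs);
for t in ['scene0','side0']:
    z=load(t);C=cloud(z)
    m=(np.abs(C[...,0]-r.x[0])<85)&(np.abs(C[...,1]-r.x[1])<160)&(C[...,2]>49)&(C[...,2]<62)
    print(t,np.median(C[m][:,2]))
    m=(np.abs(C[...,0]-430)<15)&(np.abs(C[...,1]-20)<40)&(np.abs(C[...,2])<15); print('table',np.median(C[m][:,2]))
# cup from side
z=zd;C=cloud(z)
m=(C[...,2]>10)&(C[...,2]<80)&(np.abs(C[...,0]-438)<40)&(np.abs(C[...,1]-331)<40)
T=C[m&(C[...,2]>57)]; print((T.min(0)+T.max(0))/2,np.ptp(T,axis=0))
E
```

```text
sc [ 642.5 -279.6   54. ] [ 641.  -282.    51.5]
sc [ 483.4 -252.5   54. ] [ 443.8 -297.8    2.9]
sc [538.3  42.8  54. ] [500.3  12.4   0.9]
sc [693.3  17.7  54. ] [691.7  15.9  51.1]
sd [539.7  42.9  54. ] [539.9  43.3  53.7]
sd [ 485.4 -250.5   54. ] [ 484.8 -251.5   54.9]
sd [ 644.1 -278.7   54. ] [ 697.5 -224.3   -2.2]
sd [693.6  14.2  54. ] [690.4   9.2  57.1]
[ 5.89383051e+02 -1.17901990e+02 -1.73976324e-01] -9.96810912291356 [-0.3  0.2  1.2  0.7 -1.7  0.8  0.8 -1.7]
[ 5.90696186e+02 -1.18051142e+02 -1.76282851e-01] -10.100263359786759 [-1.4  0.8  0.2 -1.2 -0.9 -1.1  2.2  1.4]
scene0 55.56604250228366
table 1.6868256573150335
side0 55.00233082769155
table 1.2161472744010011
[438.3388572  327.94498454  60.04936742] [48.23539689 50.46826623  5.63778189]
```

```bash
cat >> h.py <<'E'
def st():
    o=ctrl.observe(); Rm=R.from_euler('xyz',o['tcp_rot']).as_matrix(); return o,np.array(o['tcp_pos']),Rm
def goto(P,jaw=None):
    """print tool-frame shift (mm) to world P, after turning so that tool y is at world angle jaw(deg)"""
    o,p,Rm=st(); y=Rm[:,1]; x=Rm[:,0]
    ja=np.degrees(np.arctan2(y[1],y[0])); print('t',o['time_s'],'p',p.round(1),'jaw',round(ja,2),'toolx',x.round(4),'F',np.round(o['force'],2),'M',np.round(o['ft_torque'],3),'gap',round(o['finger_gap'],1),'q',np.round(o['joint_pos'],3))
    if jaw is None: T=Rm
    else:
        j=np.radians(jaw); T=np.c_[[0,0,-1],[np.cos(j),np.sin(j),0],np.cross([0,0,-1],[np.cos(j),np.sin(j),0])]
    print('rotvec(deg) in tool',np.degrees(R.from_matrix(Rm.T@T).as_rotvec()).round(2))
    if P is not None: print('shift now-axes',(Rm.T@(np.array(P)-p)).round(1),'shift after turn',(T.T@(np.array(P)-p)).round(1))
E
python3 - <<'E'
from h import *
goto([438.5,329.5,120],-10)
goto([438.5,329.5,120],170)
z=load('scene0'); C=cloud(z)
for (x,y) in [(580,357),(465,443),(410,278),(108,438)]:
    u,v=(x+.5)/5-.5+330,(y+.5)/5-.5+190
    print(px2w(z,u,v,zw=62).round(1),px2w(z,u,v,zw=30).round(1))
# jaw and stop, clamp frame
th=np.radians(-10);c,s=np.cos(th),np.sin(th)
for t in ['scene0','side0']:
    z=load(t);C=cloud(z); L=C-np.array([590,-118,0]); X=c*L[...,0]+s*L[...,1]; Y=-s*L[...,0]+c*L[...,1]
    m=(np.abs(X)<60)&(Y>-30)&(Y<150)&(C[...,2]>75)&(C[...,2]<95)
    for a,b in [(-30,50),(50,150)]:
        k=m&(Y>a)&(Y<b); 
        if k.sum(): print(t,k.sum(),'X',np.percentile(X[k],[1,99]).round(1),'Y',np.percentile(Y[k],[1,99]).round(1),'Z',np.percentile(C[k][:,2],[5,95]).round(1))
E
```

```text
t 0.15 p [181.7 492.2 226.2] jaw 69.73 toolx [-6.e-04 -1.e-03 -1.e+00] F [-0.14 -0.62  0.76] M [-0.055  0.047 -0.009] gap 91.7 q [ 1.071  0.343  1.525  0.     1.275 -0.146]
rotvec(deg) in tool [7.973e+01 4.000e-02 6.000e-02]
shift now-axes [106.2 -63.6 297.3] shift after turn [106.2 281.1 115.7]
t 0.15 p [181.7 492.2 226.2] jaw 69.73 toolx [-6.e-04 -1.e-03 -1.e+00] F [-0.14 -0.62  0.76] M [-0.055  0.047 -0.009] gap 91.7 q [ 1.071  0.343  1.525  0.     1.275 -0.146]
rotvec(deg) in tool [-1.0027e+02 -7.0000e-02  4.0000e-02]
shift now-axes [106.2 -63.6 297.3] shift after turn [ 106.2 -281.1 -115.7]
[433.2 419.7  62. ] [406.4 414.   30. ]
[510.3 398.3  62. ] [486.2 391.9  30. ]
[438.  330.7  62. ] [411.4 322.   30. ]
[604.7 264.   62. ] [583.8 253.   30. ]
scene0 244 X [-21.1  22.8] Y [-18.5  33.1] Z [75.9 84.5]
scene0 214 X [-22.   26.9] Y [ 88.5 125.9] Z [76.2 84.9]
side0 301 X [-21.5  21. ] Y [-21.3  28.5] Z [76.4 83. ]
side0 178 X [-24.2  24.3] Y [ 86.6 124. ] Z [76.  82.8]
```

```bash
python3 -m handwheel '[[[0,0,0],[7.97,0,0]],[[0,0,0],[7.97,0,0]],[[0,0,0],[7.97,0,0]],[[0,0,0],[7.97,0,0]],[[0,0,0],[7.97,0,0]],[[0,0,0],[7.97,0,0]],[[0,0,0],[7.97,0,0]],[[0,0,0],[7.97,0,0]],[[0,0,0],[7.97,0,0]],[[0,0,0],[7.97,0,0]]]' 0.65 8
python3 -m handwheel '[[[0.006,0.030,0.012],[0,0,0]],[[0.006,0.036,0.015],[0,0,0]],[[0.006,0.036,0.015],[0,0,0]],[[0.006,0.036,0.015],[0,0,0]],[[0.006,0.036,0.015],[0,0,0]],[[0.006,0.036,0.015],[0,0,0]],[[0.005,0.036,0.015],[0,0,0]],[[0.005,0.030,0.012],[0,0,0]],[[0,0.005,0.002],[0,0,0]],[[0,0,0],[0,0,0]]]'
python3 - <<'E'
from h import *
goto([438.5,329.5,120],-10)
cap('wrist','w1'); goto([438.5,329.5,120],-10)
E
```

```text
time_s: 1.15
tcp_pos: [181.8, 492.3, 226.4]
tcp_rot: [-0.287, 1.57, -2.037]
force: [0.2, -0.8, -0.6]
finger_gap: 75.9
time_s: 2.15
tcp_pos: [438.9, 328.9, 180.2]
tcp_rot: [-1.122, 1.57, -2.869]
force: [-0.6, -0.3, 0.7]
finger_gap: 75.6
t 2.15 p [438.9 328.9 180.2] jaw -10.09 toolx [-1.e-03 -3.e-04 -1.e+00] F [-0.64 -0.26  0.7 ] M [-0.094  0.134  0.014] gap 75.6 q [0.503 0.426 1.53  0.    1.187 0.679]
rotvec(deg) in tool [-0.09  0.03  0.06]
shift now-axes [60.2 -0.5 -0.5] shift after turn [60.2 -0.5 -0.5]
t 2.2 p [438.2 329.6 180.5] jaw -10.01 toolx [-9.e-04 -0.e+00 -1.e+00] F [0.47 0.25 0.41] M [-0.079  0.078  0.001] gap 75.4 q [0.505 0.425 1.53  0.    1.187 0.679]
rotvec(deg) in tool [-0.01  0.01  0.05]
shift now-axes [60.5  0.4  0. ] shift after turn [60.5  0.3  0. ]
```

View pics/w1.png

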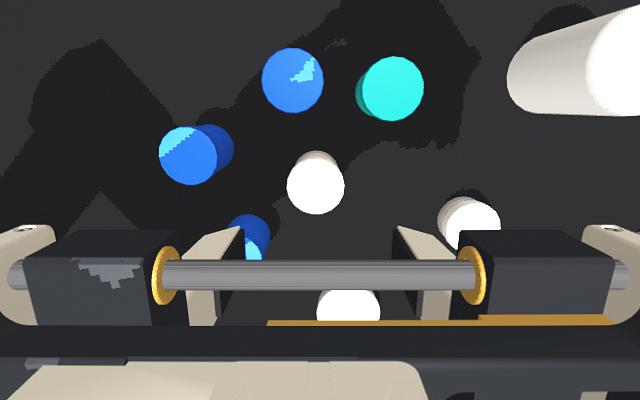

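The wrist view shows the cup's white lid at about (315,187), the teal one at (393,88), and blue ones at (293,80), (190,155) and (245,240).

```bash
python3 - <<'E'
from h import *
z=load('w1')
for u,v in [(315.5,186),(393,88),(293,80),(190,155)]: print(px2w(z,u,v,zw=62).round(1),px2w(z,u,v).round(1))
E
```

```text
[437.8 332.5  62. ] [437.7 332.   59.9]
[512.7 400.7  62. ] [513.1 400.7  60.1]
[435.5 420.5  62. ] [435.5 420.5  61.4]
[338.9 377.1  62. ] [338.1 376.9  60. ]
```

```bash
python3 -m handwheel '[[[0.03,0,-0.0014],[0,0,0]],[[0.035,0,0],[0,0,0]],[[0.035,0,0],[0,0,0]],[[0.03,0,0],[0,0,0]],[[0.02,0,0],[0,0,0]],[[0.010,0,0],[0,0,0]],[[0.004,0,0],[0,0,0]],[[0,0,0],[0,0,0]]]'
python3 - <<'E'
from h import *
goto([438,331,16],-10)
E
```

```text
time_s: 3.0
tcp_pos: [438.6, 331.6, 17.2]
tcp_rot: [2.454, 1.57, 0.71]
force: [0.8, 0.4, 0.3]
finger_gap: 75.8
t 3.0 p [438.6 331.6  17.2] jaw -9.92 toolx [ 5.e-04  4.e-04 -1.e+00] F [0.77 0.39 0.26] M [-0.102  0.085 -0.007] gap 75.8 q [0.508 0.636 1.693 0.    0.812 0.681]
rotvec(deg) in tool [ 0.08 -0.03 -0.02]
shift now-axes [ 1.2 -0.5  0.7] shift after turn [ 1.2 -0.5  0.7]
```

Close with 8 N.

```bash
python3 -m handwheel '[[[0.001,0,0],[0,0,0]],[[0,0,0],[0,0,0]],[[0,0,0],[0,0,0]],[[0,0,0],[0,0,0]],[[0,0,0],[0,0,0]],[[0,0,0],[0,0,0]]]' -1 8
python3 - <<'E'
from h import *
goto([438,331,16],-10)
E
```

```text
time_s: 3.6
tcp_pos: [439.0, 331.1, 16.2]
tcp_rot: [2.382, 1.57, 0.637]
force: [-1.5, -0.3, 5.0]
finger_gap: 49.9
t 3.6 p [439.  331.1  16.2] jaw -9.98 toolx [ 6.e-04  4.e-04 -1.e+00] F [-1.46 -0.33  4.97] M [-0.114  0.283  0.035] gap 49.9 q [0.507 0.638 1.694 0.    0.81  0.681]
rotvec(deg) in tool [ 0.02 -0.03 -0.03]
shift now-axes [ 0.2 -1.   0.3] shift after turn [ 0.2 -1.   0.3]
```

```bash
python3 -m handwheel '[[[-0.015,0,0],[0,0,0]],[[-0.03,0,0],[0,0,0]],[[-0.035,0,0],[0,0,0]],[[-0.035,0,0],[0,0,0]],[[-0.025,0,0],[0,0,0]],[[-0.01,0,0],[0,0,0]],[[0,0,0],[0,0,0]]]'
python3 - <<'E'
from h import *
goto([600.8,-56.9,120],-10)
E
```

```text
time_s: 4.3
tcp_pos: [439.2, 331.2, 166.5]
tcp_rot: [2.246, 1.569, 0.501]
force: [0.0, -0.2, -0.8]
finger_gap: 50.2
t 4.3 p [439.2 331.2 166.5] jaw -9.97 toolx [ 0.0019  0.0011 -1.    ] F [ 0.01 -0.18 -0.78] M [-0.097  0.052  0.015] gap 50.2 q [ 0.507  0.44   1.547 -0.     1.152  0.681]
rotvec(deg) in tool [ 0.03 -0.08 -0.1 ]
shift now-axes [ 46.4 226.2 354.4] shift after turn [ 46.5 226.5 354.2]
```

```bash
python3 -m handwheel '[[[0,0.015,0.023],[0,0,0]],[[0,0.022,0.035],[0,0,0]],[[0,0.022,0.035],[0,0,0]],[[0,0.022,0.035],[0,0,0]],[[0,0.022,0.035],[0,0,0]],[[0,0.022,0.035],[0,0,0]],[[0,0.022,0.035],[0,0,0]],[[0,0.022,0.035],[0,0,0]],[[0,0.022,0.035],[0,0,0]],[[0,0.018,0.028],[0,0,0]]]'
python3 -m handwheel '[[[0.004,0.012,0.016],[0,0,0]],[[0.004,0.005,0.007],[0,0,0]],[[0,0,0],[0,0,0]],[[0,0,0],[0,0,0]]]'
python3 - <<'E'
from h import *
goto([600.8,-56.9,120],-10)
cap('wrist','w2'); cap('scene','s2'); cap('side','d2')
z=load('s2');cv2.imwrite('pics/s2c.png',cv2.resize(z['p'][130:280,165:315,::-1],None,fx=4,fy=4))
z=load('d2');cv2.imwrite('pics/d2c.png',cv2.resize(z['p'][100:300,310:460,::-1],None,fx=3,fy=3))
E
```

```text
time_s: 5.3
tcp_pos: [586.9, -33.4, 163.2]
tcp_rot: [-1.521, 1.567, 3.016]
force: [-0.2, 0.2, -1.9]
finger_gap: 49.5
time_s: 5.7
tcp_pos: [599.4, -55.3, 156.9]
tcp_rot: [-1.904, 1.569, 2.635]
force: [-0.3, 0.7, -1.1]
finger_gap: 49.9
t 5.7 p [599.4 -55.3 156.9] jaw -9.91 toolx [-0.0018  0.001  -1.    ] F [-0.31  0.75 -1.1 ] M [-0.135  0.095  0.006] gap 49.9 q [-2.200e-01  5.420e-01  1.402e+00  1.000e-03  1.200e+00 -4.700e-02]
rotvec(deg) in tool [ 0.09 -0.04  0.11]
shift now-axes [36.9  1.7  1.3] shift after turn [36.9  1.7  1.3]
```

View pics/w2.png

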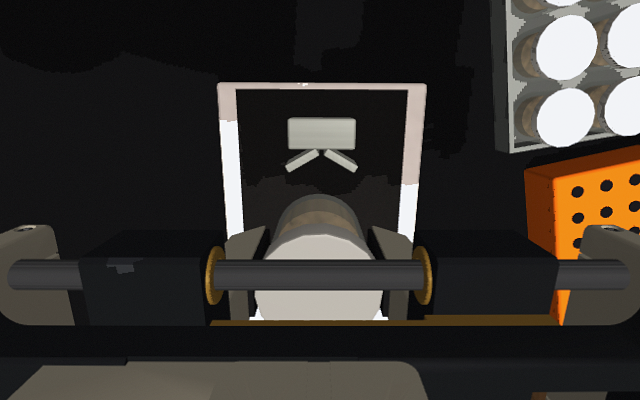

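View pics/s2c.png

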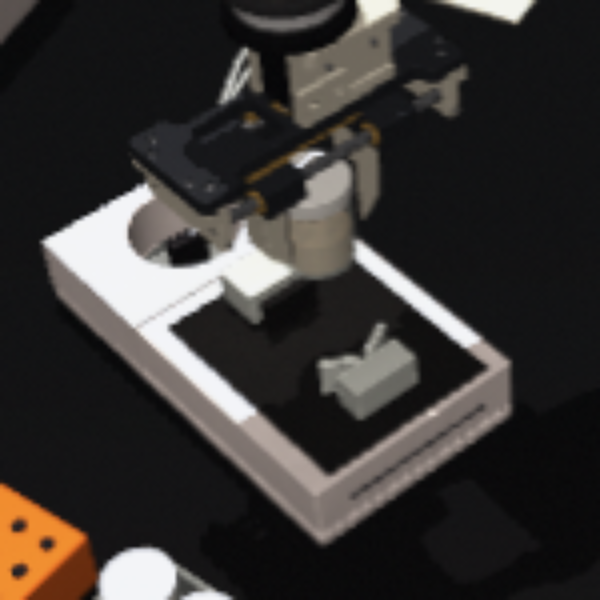

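View pics/d2c.png

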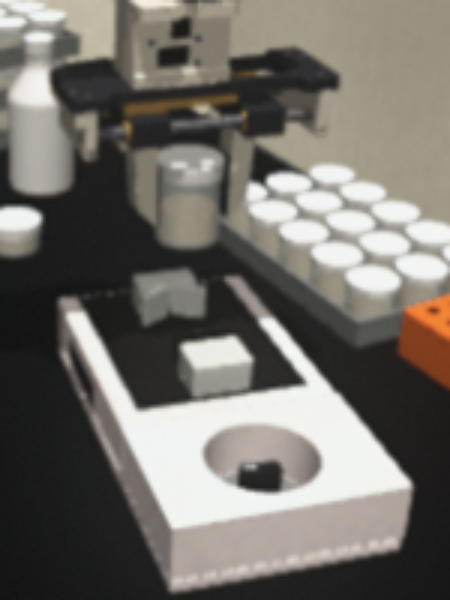

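The wrist view shows the clamp's far deck corners at (218,84) and (426,84), the stop block at x 288–355 and y 118, and the V wing tips at (288,167) and (355,168). The cup is held upright.

```bash
python3 - <<'E'
from h import *
z=load('w2'); th=np.radians(-10);c,s=np.cos(th),np.sin(th)
def loc(P): L=P-np.array([590,-118,0]); return np.round([c*L[0]+s*L[1],-s*L[0]+c*L[1],P[2]],1)
for n,u,v,h in [('farL',218.5,84,54),('farR',426,84,54),('stopL',288.5,119,80),('stopR',354.5,119,80),('tipL',287,168,80),('tipR',356,168,80),('apexish',321.5,151,80),('cup lid L',255,285,140),('cupR',383,285,140)]: print(n,loc(px2w(z,u,v,zw=h)),loc(px2w(z,u,v)))
E
```

```text
farL [-76.1 148.9  54. ] [-77.2 149.1  50.4]
farR [ 79.5 149.3  54. ] [ 80.2 149.4  51.7]
stopL [-21.8 124.3  80. ] [-21.9 124.3  78.9]
stopR [ 23.9 124.5  80. ] [ 23.9 124.5  80.1]
tipL [-23.6  89.9  80. ] [-23.6  89.9  80. ]
tipR [26.1 90.1 80. ] [26.2 89.8 78.6]
apexish [  1.2 102.2  80. ] [ 1.4 99.  55.3]
cup lid L [-38.2  30.9 140. ] [-17.   88.9 238.9]
cupR [ 37.4  31.2 140. ] [ 15.5  89.5 239.6]
```

```bash
python3 -m handwheel '[[[0.015,0.0022,0.0014],[0,0,0]],[[0.025,0,0],[0,0,0]],[[0.025,0,0],[0,0,0]],[[0.012,0,0],[0,0,0]],[[0.005,0,0],[0,0,0]],[[0,0,0],[0,0,0]],[[0,0,0],[0,0,0]]]'
python3 - <<'E'
from h import *
goto([601.5,-57.1,70],-10)
E
```

```text
time_s: 6.55
tcp_pos: [602.8, -58.5, 76.9]
tcp_rot: [1.557, 1.569, -0.188]
force: [0.6, -0.5, -0.5]
finger_gap: 49.9
t 6.55 p [602.8 -58.5  76.9] jaw -9.96 toolx [ 2.e-03 -4.e-04 -1.e+00] F [ 0.61 -0.49 -0.47] M [-0.09   0.044 -0.014] gap 49.9 q [-0.223  0.633  1.482  0.     1.025 -0.05 ]
rotvec(deg) in tool [ 0.04  0.   -0.12]
shift now-axes [ 6.9 -1.5 -1.2] shift after turn [ 6.9 -1.5 -1.2]
```

```bash
python3 -m handwheel '[[[0.004,-0.0008,-0.001],[0,0,0]],[[0.001,0,0],[0,0,0]],[[0,0,0],[0,0,0]]]'
python3 -m handwheel '[[[0.001,0,0],[0,0,0]],[[0,0,0],[0,0,0]]]'
python3 -m handwheel '[[[0.0007,0,0],[0,0,0]],[[0,0,0],[0,0,0]]]'
python3 - <<'E'
from h import *
goto([601.5,-57.1,70],-10)
E
```

```text
time_s: 6.85
tcp_pos: [601.4, -57.4, 70.8]
tcp_rot: [2.047, 1.571, 0.302]
force: [-0.0, -0.4, -0.0]
finger_gap: 50.2
time_s: 7.05
tcp_pos: [601.6, -57.5, 70.2]
tcp_rot: [1.66, 1.57, -0.085]
force: [-2.1, 0.2, 2.5]
finger_gap: 49.4
time_s: 7.25
tcp_pos: [601.6, -57.5, 70.2]
tcp_rot: [1.554, 1.57, -0.19]
force: [-2.7, 0.6, 7.8]
finger_gap: 50.2
t 7.25 p [601.6 -57.5  70.2] jaw -9.97 toolx [ 1.e-03 -2.e-04 -1.e+00] F [-2.69  0.57  7.8 ] M [0.001 0.603 0.01 ] gap 50.2 q [-0.222  0.639  1.491  0.     1.011 -0.048]
rotvec(deg) in tool [ 0.03  0.   -0.06]
shift now-axes [ 0.2 -0.2 -0.4] shift after turn [ 0.2 -0.2 -0.4]
```

On the deck at TCP z 70.2. Now I raise it slightly and slide towards the V.

```bash
python3 -m handwheel '[[[-0.0012,0,0],[0,0,0]],[[0,0,-0.003],[0,0,0]],[[0,0,-0.002],[0,0,0]],[[0,0,0],[0,0,0]]]'
for i in 1 ; do python3 -m handwheel '[[[0,0,-0.001],[0,0,0]],[[0,0,0],[0,0,0]]]'; done
python3 -m handwheel '[[[0,0,-0.001],[0,0,0]],[[0,0,0],[0,0,0]]]'
python3 -m handwheel '[[[0,0,-0.001],[0,0,0]],[[0,0,0],[0,0,0]]]'
```

```text
time_s: 7.65
tcp_pos: [602.5, -52.2, 70.2]
tcp_rot: [2.032, 1.57, 0.288]
force: [0.5, 0.4, 1.3]
finger_gap: 50.0
time_s: 7.85
tcp_pos: [602.6, -51.4, 70.2]
tcp_rot: [1.989, 1.57, 0.244]
force: [0.4, -0.8, 1.0]
finger_gap: 50.0
time_s: 8.05
tcp_pos: [602.7, -50.5, 70.2]
tcp_rot: [1.943, 1.571, 0.198]
force: [-0.5, -0.4, 1.0]
finger_gap: 50.1
time_s: 8.25
tcp_pos: [602.8, -49.5, 70.2]
tcp_rot: [2.83, 1.571, 1.085]
force: [0.3, -0.7, 1.7]
finger_gap: 49.9
```

```bash
python3 -m handwheel '[[[0,0,-0.001],[0,0,0]],[[0,0,0],[0,0,0]]]'
python3 -m handwheel '[[[0,0,-0.001],[0,0,0]],[[0,0,0],[0,0,0]]]'
python3 -m handwheel '[[[0,0,-0.001],[0,0,0]],[[0,0,0],[0,0,0]]]'
```

```text
time_s: 8.45
tcp_pos: [602.9, -48.6, 70.2]
tcp_rot: [0.166, 1.571, -1.578]
force: [-0.4, -1.8, 1.8]
finger_gap: 49.8
time_s: 8.65
tcp_pos: [603.0, -48.4, 70.3]
tcp_rot: [-0.09, 1.569, -1.835]
force: [-1.7, -4.4, 1.8]
finger_gap: 50.0
time_s: 8.85
tcp_pos: [602.9, -47.9, 70.3]
tcp_rot: [-0.291, 1.569, -2.036]
force: [-3.4, -6.0, 2.6]
finger_gap: 49.9
```

```bash
python3 -m handwheel '[[[0,0,0.0015],[0,0,0]],[[0,-0.001,0],[0,0,0]],[[0,0,-0.0015],[0,0,0]],[[0,0,0],[0,0,0]]]'
python3 -m handwheel '[[[0,0,-0.0005],[0,0,0]],[[0,0,0],[0,0,0]]]'
```

```text
time_s: 9.25
tcp_pos: [602.5, -47.5, 70.4]
tcp_rot: [0.48, 1.569, -1.265]
force: [-0.3, -6.8, 1.6]
finger_gap: 50.4
time_s: 9.45
tcp_pos: [602.5, -47.4, 70.4]
tcp_rot: [0.323, 1.568, -1.421]
force: [0.1, -8.0, 1.1]
finger_gap: 50.1
```

```bash
python3 -m handwheel '[[[0,0.0002,0.0009],[0,0,0]],[[0,0,0],[0,0,0]]]'
python3 -m handwheel '[[[0,0,0],[0,0,0]],[[0,0,0],[0,0,0]],[[0,0,0],[0,0,0]],[[0,0,0],[0,0,0]]]' 0.65
python3 -m handwheel '[[[-0.01,0,0],[0,0,0]],[[-0.02,0,0],[0,0,0]],[[-0.035,0,0],[0,0,0]],[[-0.035,0,0],[0,0,0]],[[-0.025,0,0],[0,0,0]],[[-0.015,0,0],[0,0,0]],[[0,0,0],[0,0,0]]]'
python3 - <<'E'
from h import *
goto([573.5,-211.5,200],80)
cap('wrist','w3'); cap('scene','s3'); cap('side','d3')
z=load('s3');cv2.imwrite('pics/s3c.png',cv2.resize(z['p'][130:280,165:315,::-1],None,fx=4,fy=4))
z=load('d3');cv2.imwrite('pics/d3c.png',cv2.resize(z['p'][150:300,310:460,::-1],None,fx=4,fy=4))
E
```

```text
time_s: 9.65
tcp_pos: [602.5, -47.5, 70.3]
tcp_rot: [0.407, 1.57, -1.338]
force: [-0.8, -5.1, 2.3]
finger_gap: 49.5
time_s: 10.05
tcp_pos: [602.3, -46.4, 70.0]
tcp_rot: [-2.364, 1.57, 2.175]
force: [0.3, -0.1, 0.2]
finger_gap: 74.6
time_s: 10.75
tcp_pos: [603.7, -47.0, 213.6]
tcp_rot: [1.579, 1.565, -0.165]
force: [-1.4, 0.0, -0.5]
finger_gap: 75.5
t 10.75 p [603.7 -47.  213.6] jaw -9.97 toolx [ 0.0059 -0.001  -1.    ] F [-1.41  0.   -0.53] M [-0.12   0.067  0.045] gap 75.5 q [-0.204  0.497  1.316  0.     1.323 -0.03 ]
rotvec(deg) in tool [-89.96   0.27  -0.27]
shift now-axes [ 13.6  -1.3 167.3] shift after turn [  13.6 -167.3   -1.2]
```

View pics/s3c.png

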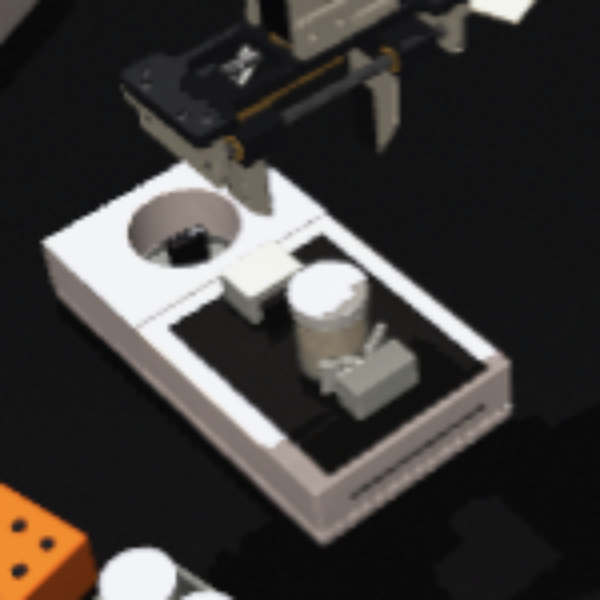

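View pics/d3c.png

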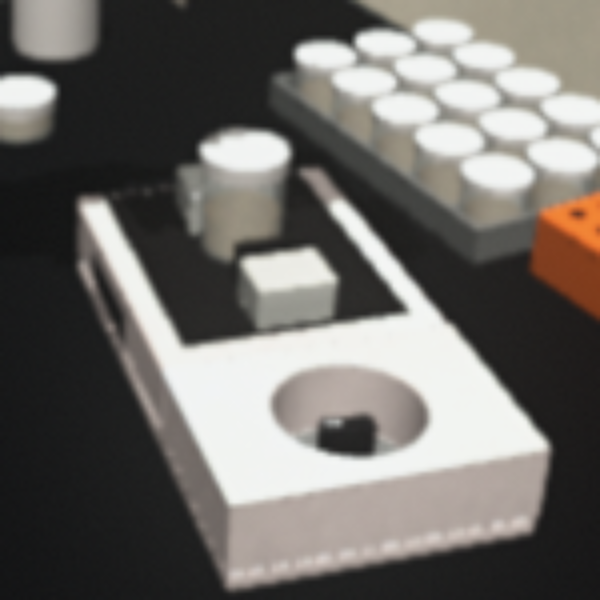

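The cup stands in the V. Next I turn the tool and move over the knob.

```bash
python3 -m handwheel '[[[0,0,0],[-8.5,0,0]],[[0,0,0],[-8.5,0,0]],[[0,0,0],[-8.5,0,0]],[[0,0,0],[-8.5,0,0]],[[0,0,0],[-8.5,0,0]],[[0,0,0],[-8.5,0,0]],[[0,0,0],[-8.5,0,0]],[[0,0,0],[-8.5,0,0]],[[0,0,0],[-8.5,0,0]],[[0,0,0],[-8.5,0,0]]]' -0.45
python3 -m handwheel '[[[0.005,-0.015,0],[-5,0,0]],[[0.005,-0.035,0],[0,0,0]],[[0.003,-0.04,0],[0,0,0]],[[0,-0.04,0],[0,0,0]],[[0,-0.025,0],[0,0,0]],[[0,-0.012,0],[0,0,0]],[[0,0,0],[0,0,0]],[[0,0,0],[0,0,0]]]'
python3 - <<'E'
from h import *
goto([573.5,-211.5,200],80)
cap('wrist','w4')
E
```

```text
time_s: 11.9
tcp_pos: [601.8, -46.7, 208.5]
tcp_rot: [-3.137, 1.568, 2.892]
force: [0.2, 1.1, 0.1]
finger_gap: 25.2
time_s: 12.7
tcp_pos: [572.2, -210.0, 196.6]
tcp_rot: [2.367, 1.569, 2.193]
force: [-0.3, -1.1, -0.1]
finger_gap: 25.5
t 12.7 p [ 572.2 -210.   196.6] jaw 80.05 toolx [-9.0e-04  1.3e-03 -1.0e+00] F [-0.34 -1.08 -0.06] M [-0.001  0.007 -0.013] gap 25.5 q [-4.780e-01  5.210e-01  1.323e+00  1.000e-03  1.299e+00 -1.875e+00]
rotvec(deg) in tool [ 0.05 -0.06 -0.06]
shift now-axes [-3.4 -1.3  1.5] shift after turn [-3.4 -1.3  1.5]
```

View pics/w4.png

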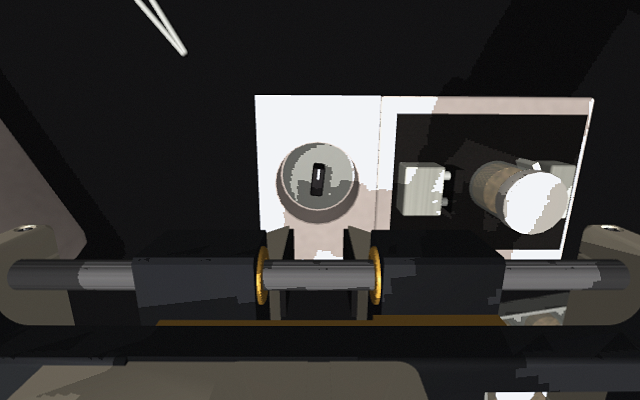

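```bash
python3 - <<'E'
from h import *
z=load('w4');cv2.imwrite('pics/w4c.png',cv2.resize(z['p'][85:265,240:420,::-1],None,fx=4,fy=4,interpolation=cv2.INTER_CUBIC))
E
```

```text
(no output)
```

View pics/w4c.png

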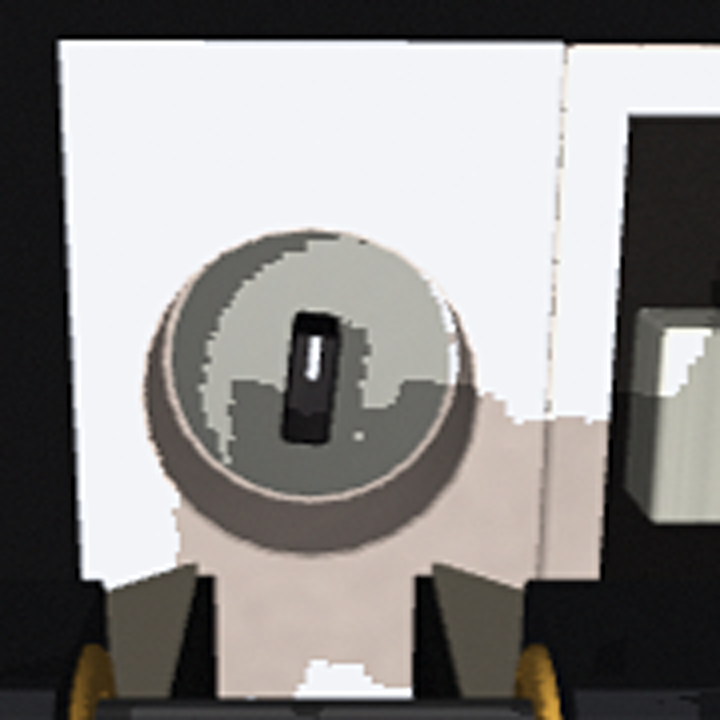

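The zoomed view shows the rim circle centred at crop (310,391), which is pixel (317,183), and the knob bar tilted a few degrees. I'll measure both.

```bash
python3 - <<'E'
from h import *
z=load('w4');C=cloud(z)
g=lambda x,y:((x+.5)/4-.5+240,(y+.5)/4-.5+85)
Q=np.array([px2w(z,*g(x,y),zw=54)[:2] for x,y in [(145,385),(475,385),(310,229),(310,553),(190,285),(430,285),(195,500),(425,500)]])
print('rim pts',Q.round(1).tolist())
for A,nm in [(Q[:4],'rim4'),(Q,'rim8')]:
    M=np.c_[2*A,np.ones(len(A))]; s=np.linalg.lstsq(M,(A**2).sum(1),rcond=None)[0]; print(nm,s[:2].round(1),np.sqrt(s[2]+s[:2]@s[:2]).round(1))
Q2=np.array([px2w(z,*g(x,y),zw=12)[:2] for x,y in [(163,370),(459,370),(310,502)]]); print(Q2.round(1).tolist())
m=(np.hypot(C[...,0]-573,C[...,1]+212)<30)&(C[...,2]>39)&(C[...,2]<52)
P=C[m]; print(m.sum(),P.mean(0).round(1),np.percentile(P[:,2],[10,50,90]).round(1))
r=cv2.minAreaRect(P[:,:2].astype(np.float32)); print(r)
w,v=np.linalg.eigh(np.cov(P[:,:2].T)); print(np.degrees(np.arctan2(v[1,1],v[0,1])))
vv,uu=np.nonzero(m); print(uu.min(),uu.max(),vv.min(),vv.max())
# deck edge dir from wrist: far edge crop (60,40)-(567,45), and left edge
a,b,c_=[px2w(z,*g(*q),zw=54) for q in [(60,40),(567,45),(82,580)]]
print(a.round(1),b.round(1),c_.round(1),'y dir',np.degrees(np.arctan2((b-a)[1],(b-a)[0])),'x dir',np.degrees(np.arctan2((c_-a)[1],(c_-a)[0])))
E
```

```text
rim pts [[563.9, -248.1], [577.1, -172.5], [535.0, -204.1], [611.3, -217.4], [542.8, -233.2], [552.2, -179.3], [593.4, -242.1], [602.8, -188.1]]
rim4 [ 573.1 -210.7] 38.6
rim8 [ 573.  -210.7] 38.1
[[569.1, -249.6], [582.6, -172.5], [611.8, -217.6]]
352 [ 573.  -210.4   44.2] [43.1 44.3 45.2]
((573.5507202148438, -210.525634765625), (11.972845077514648, 27.789579391479492), 73.50015258789062)
163.64619373670078
310 325 167 195
[ 485.4 -250.6   54. ] [ 505.4 -142.    54. ] [ 608.6 -273.    54. ] y dir 79.56804145569328 x dir -10.304224578099257
```

```bash
python3 -m handwheel '[[[0.01,0,0.0008],[6.2,0,0]],[[0.03,0,0],[0,0,0]],[[0.035,0,0],[0,0,0]],[[0.03,0,0],[0,0,0]],[[0.015,0,0],[0,0,0]],[[0.005,0,0],[0,0,0]],[[0,0,0],[0,0,0]],[[0,0,0],[0,0,0]]]' -0.5
python3 - <<'E'
from h import *
goto([573.4,-211,60],73.7)
cap('wrist','w5')
goto([573.4,-211,60],73.7)
cap('scene','s5')
goto([573.4,-211,60],73.7)
z=load('s5');cv2.imwrite('pics/s5c.png',cv2.resize(z['p'][120:260,165:305,::-1],None,fx=4,fy=4))
E
```

```text
time_s: 13.55
tcp_pos: [573.9, -210.9, 73.4]
tcp_rot: [-0.104, 1.569, -0.385]
force: [0.5, 1.1, 0.5]
finger_gap: 23.0
t 13.55 p [ 573.9 -210.9   73.4] jaw 73.88 toolx [ 1.8e-03 -7.0e-04 -1.0e+00] F [0.49 1.12 0.53] M [ 0.023  0.045 -0.006] gap 23.0 q [-0.477  0.646  1.467  0.     1.027 -1.767]
rotvec(deg) in tool [0.18 0.11 0.01]
shift now-axes [13.4 -0.3 -0.5] shift after turn [13.4 -0.3 -0.4]
t 13.6 p [ 574.  -211.1   73.6] jaw 73.87 toolx [ 0.0023 -0.001  -1.    ] F [ 0.01  0.3  -0.64] M [ 0.016 -0.007  0.033] gap 22.9 q [-0.478  0.646  1.466  0.     1.027 -1.767]
rotvec(deg) in tool [0.17 0.14 0.02]
shift now-axes [13.6 -0.1 -0.6] shift after turn [13.6 -0.1 -0.6]
t 13.65 p [ 573.8 -211.3   73.6] jaw 73.85 toolx [ 0.0022 -0.001  -1.    ] F [ 0.33 -0.03 -0.12] M [ 0.033  0.006 -0.022] gap 22.8 q [-0.478  0.646  1.467  0.     1.027 -1.767]
rotvec(deg) in tool [0.15 0.14 0.02]
shift now-axes [13.6  0.1 -0.5] shift after turn [13.6  0.1 -0.5]
```

View pics/w5.png

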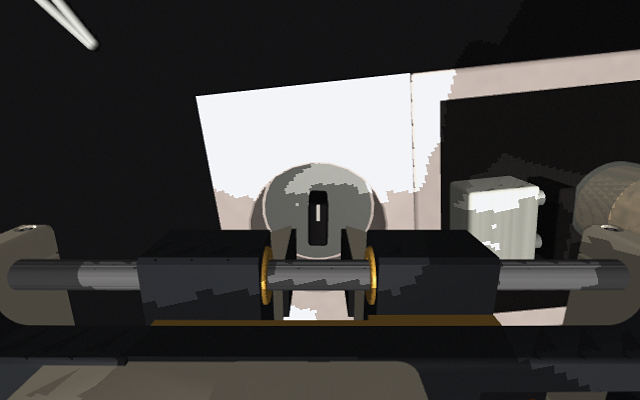

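View pics/s5c.png

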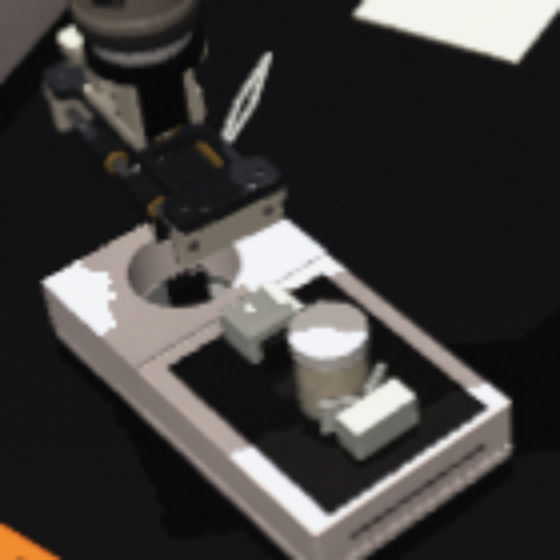

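The knob bar is vertical at u≈318, centred between the fingers, so I descend.

```bash
python3 -m handwheel '[[[0.01,0,-0.0004],[0,0,0]],[[0.015,0,0],[0,0,0]],[[0.007,0,0],[0,0,0]],[[0,0,0],[0,0,0]]]'
python3 -m handwheel '[[[0.007,0,0],[0,0,0]],[[0.006,0,0],[0,0,0]],[[0,0,0],[0,0,0]]]'
python3 - <<'E'
from h import *
goto([573.4,-211,21.5],73.7)
E
```

```text
time_s: 14.05
tcp_pos: [571.9, -210.7, 38.9]
tcp_rot: [2.897, 1.568, 2.615]
force: [-0.3, 0.5, -0.1]
finger_gap: 23.0
time_s: 14.35
tcp_pos: [572.2, -210.9, 26.4]
tcp_rot: [2.861, 1.569, 2.578]
force: [-0.4, 0.1, 0.1]
finger_gap: 23.1
t 14.35 p [ 572.2 -210.9   26.4] jaw 73.83 toolx [-1.1e-03  7.0e-04 -1.0e+00] F [-0.42  0.09  0.1 ] M [-0.046  0.     0.039] gap 23.1 q [-0.479  0.706  1.504  0.     0.933 -1.767]
rotvec(deg) in tool [ 0.13 -0.07 -0.02]
shift now-axes [4.9 0.2 1.2] shift after turn [4.9 0.2 1.2]
```

```bash
python3 -m handwheel '[[[0.0045,0,0.0006],[0,0,0]],[[0,0,0],[0,0,0]],[[0,0,0],[0,0,0]]]'
python3 -m handwheel '[[[0,0,0],[0,0,0]],[[0,0,0],[0,0,0]],[[0,0,0],[0,0,0]],[[0,0,0],[0,0,0]]]' -1 45
python3 - <<'E'
from h import *
goto([573.4,-211,21.5],73.7)
E
```

```text
time_s: 14.65
tcp_pos: [573.3, -211.2, 22.7]
tcp_rot: [0.784, 1.571, 0.502]
force: [-0.3, -1.3, 0.1]
finger_gap: 22.8
time_s: 15.05
tcp_pos: [573.4, -211.1, 22.9]
tcp_rot: [0.568, 1.57, 0.286]
force: [0.8, 1.2, 1.1]
finger_gap: 11.5
t 15.05 p [ 573.4 -211.1   22.9] jaw 73.82 toolx [ 5.e-04  2.e-04 -1.e+00] F [0.84 1.16 1.07] M [ 0.275 -0.12  -0.118] gap 11.5 q [-0.478  0.712  1.504  0.     0.926 -1.767]
rotvec(deg) in tool [ 0.12  0.03 -0.02]
shift now-axes [ 1.4  0.1 -0.1] shift after turn [ 1.4  0.1 -0.1]
```

```bash
cat > t.py <<'E'
from h import *
o,p,Rm=st(); ja=np.degrees(np.arctan2(Rm[1,1],Rm[0,1])); print('t %.2f jaw %.2f knob %.3f F %s M %s gap %.1f z %.1f xy %s'%(o['time_s'],ja,np.radians(80-ja)%6.283,np.round(o['force'],1),np.round(o['ft_torque'],3),o['finger_gap'],p[2],p[:2].round(1)))
E
python3 -m handwheel '[[[0,0,0],[2,0,0]],[[0,0,0],[4,0,0]]]'; python3 t.py
python3 -m handwheel '[[[0,0,0],[5,0,0]],[[0,0,0],[5,0,0]]]'; python3 t.py
python3 -m handwheel '[[[0,0,0],[5,0,0]],[[0,0,0],[5,0,0]]]'; python3 t.py
```

```text
time_s: 15.25
tcp_pos: [573.4, -211.1, 22.9]
tcp_rot: [0.051, 1.57, -0.337]
force: [-0.0, 1.4, 0.9]
finger_gap: 11.5
t 15.25 jaw 67.77 knob 0.213 F [-0.   1.4  0.9] M [ 0.204 -0.073  0.293] gap 11.5 z 22.9 xy [ 573.4 -211.1]
time_s: 15.45
tcp_pos: [573.4, -211.2, 22.9]
tcp_rot: [-0.109, 1.57, -0.673]
force: [0.3, 0.7, 2.2]
finger_gap: 11.4
t 15.45 jaw 57.68 knob 0.390 F [0.3 0.7 2.2] M [ 0.169 -0.107  0.24 ] gap 11.4 z 22.9 xy [ 573.4 -211.2]
time_s: 15.65
tcp_pos: [573.4, -211.2, 22.9]
tcp_rot: [-0.037, 1.57, -0.776]
force: [0.4, 0.8, 0.4]
finger_gap: 11.6
t 15.65 jaw 47.68 knob 0.564 F [0.4 0.8 0.4] M [ 0.127 -0.046  0.246] gap 11.6 z 22.9 xy [ 573.4 -211.2]
```

```bash

python3 -m handwheel '[[[0,0,0],[5,0,0]],[[0,0,0],[5,0,0]]]'; python3 t.py
python3 -m handwheel '[[[0,0,0],[5,0,0]],[[0,0,0],[5,0,0]]]'; python3 t.py
python3 -m handwheel '[[[0,0,0],[3,0,0]],[[0,0,0],[3,0,0]]]'; python3 t.py
python3 -m handwheel '[[[0,0,0],[3,0,0]],[[0,0,0],[3,0,0]]]'; python3 t.py
python3 -m handwheel '[[[0,0,0],[2,0,0]],[[0,0,0],[2,0,0]]]'; python3 t.py
```

```text
time_s: 15.85
tcp_pos: [573.3, -211.3, 22.9]
tcp_rot: [-0.158, 1.57, -1.071]
force: [0.6, 0.3, 0.7]
finger_gap: 11.8
t 15.85 jaw 37.68 knob 0.739 F [0.6 0.3 0.7] M [0.051 0.08  0.214] gap 11.8 z 22.9 xy [ 573.3 -211.3]
time_s: 16.05
tcp_pos: [573.3, -211.3, 22.9]
tcp_rot: [-0.27, 1.57, -1.358]
force: [0.3, -0.4, 0.6]
finger_gap: 11.8
t 16.05 jaw 27.68 knob 0.913 F [ 0.3 -0.4  0.6] M [0.05  0.036 0.282] gap 11.8 z 22.9 xy [ 573.3 -211.3]
time_s: 16.25
tcp_pos: [573.2, -211.3, 22.9]
tcp_rot: [-0.32, 1.57, -1.511]
force: [-0.0, 0.6, 2.2]
finger_gap: 11.9
t 16.25 jaw 21.76 knob 1.017 F [-0.   0.6  2.2] M [0.016 0.053 0.238] gap 11.9 z 22.9 xy [ 573.2 -211.3]
time_s: 16.45
tcp_pos: [573.2, -211.3, 22.9]
tcp_rot: [-0.409, 1.57, -1.705]
force: [-0.4, 0.6, 1.4]
finger_gap: 11.8
t 16.45 jaw 15.76 knob 1.121 F [-0.4  0.6  1.4] M [0.043 0.085 0.233] gap 11.8 z 22.9 xy [ 573.2 -211.3]
time_s: 16.65
tcp_pos: [573.2, -211.3, 22.9]
tcp_rot: [-0.566, 1.57, -1.931]
force: [-1.2, 0.8, 1.3]
finger_gap: 11.9
t 16.65 jaw 11.80 knob 1.190 F [-1.2  0.8  1.3] M [-0.059  0.163  0.218] gap 11.9 z 22.9 xy [ 573.2 -211.3]
```

```bash

for k in 1; do
python3 -m handwheel '[[[0,0,0],[2,0,0]],[[0,0,0],[2,0,0]]]'>/dev/null; python3 t.py
python3 -m handwheel '[[[0,0,0],[2,0,0]]]'>/dev/null; python3 t.py
python3 -m handwheel '[[[0,0,0],[2,0,0]]]'>/dev/null; python3 t.py
python3 -m handwheel '[[[0,0,0],[2,0,0]]]'>/dev/null; python3 t.py
done
python3 - <<'E'
from h import *
for n,t,(a,b,c,d) in [('scene','s6',(165,305,150,270)),('side','d6',(310,430,160,260))]:
    cap(n,t); z=load(t); cv2.imwrite(f'pics/{t}c.png',cv2.resize(z['p'][c:d,a:b,::-1],None,fx=5,fy=5,interpolation=cv2.INTER_CUBIC))
E
python3 t.py
```

```text
t 16.85 jaw 7.80 knob 1.260 F [0.  1.  1.4] M [-0.04   0.092  0.233] gap 11.8 z 22.9 xy [ 573.2 -211.3]
t 16.95 jaw 5.80 knob 1.295 F [-1.3  1.2  1. ] M [-0.059  0.148  0.245] gap 11.6 z 22.9 xy [ 573.2 -211.3]
t 17.05 jaw 3.80 knob 1.330 F [-0.1  0.6  1.2] M [-0.044  0.17   0.225] gap 11.5 z 22.9 xy [ 573.1 -211.3]
t 17.15 jaw 1.80 knob 1.365 F [0.2 0.9 2.3] M [-0.029  0.137  0.252] gap 11.7 z 22.9 xy [ 573.1 -211.4]
t 17.25 jaw 1.85 knob 1.364 F [-0.5 -0.5  1.2] M [-0.036  0.257  0.094] gap 11.4 z 22.9 xy [ 573.1 -211.3]
```

View pics/s6c.png

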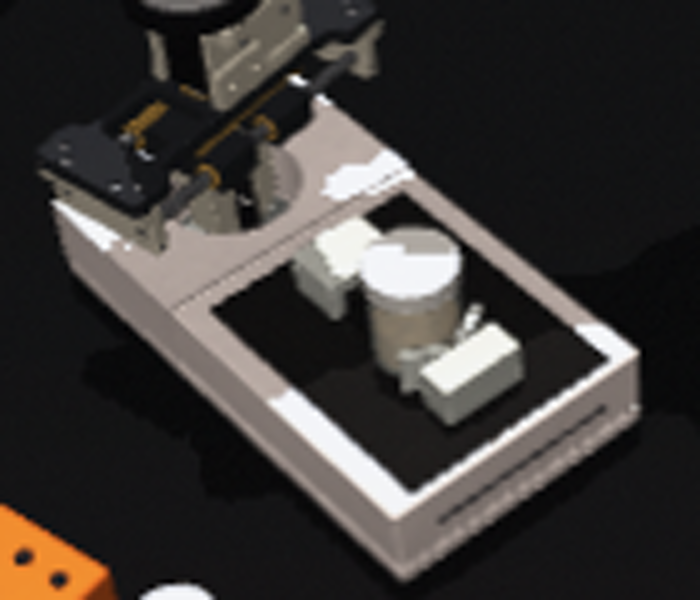

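View pics/d6c.png

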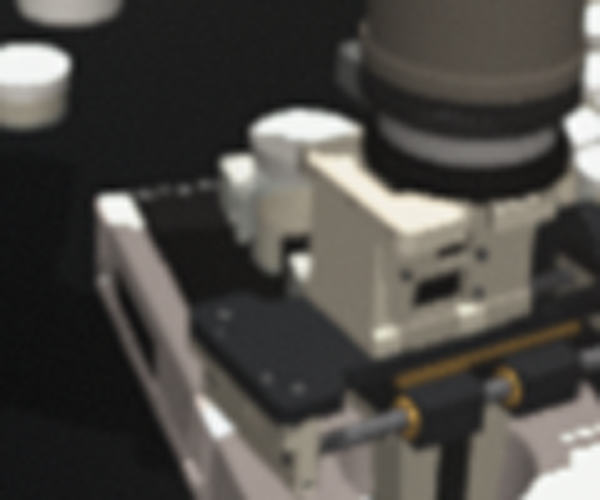

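```bash

M='[[[0,0,0],[1.5,0,0]]]'
python3 -m handwheel '[[[0,0,0],[1.5,0,0]]]'>/dev/null; python3 t.py
python3 -m handwheel '[[[0,0,0],[1.5,0,0]]]'>/dev/null; python3 t.py
python3 -m handwheel '[[[0,0,0],[1.5,0,0]]]'>/dev/null; python3 t.py
python3 -m handwheel '[[[0,0,0],[1.5,0,0]]]'>/dev/null; python3 t.py
python3 -m handwheel '[[[0,0,0],[1.5,0,0]]]'>/dev/null; python3 t.py
```

```text
t 17.35 jaw 0.35 knob 1.390 F [-1.1 -0.4  2.5] M [-0.064  0.307  0.287] gap 11.2 z 22.9 xy [ 573.1 -211.3]
t 17.45 jaw -1.24 knob 1.418 F [-1.5 -0.7  3.5] M [-0.08   0.382  0.244] gap 11.5 z 22.9 xy [ 573.1 -211.3]
t 17.55 jaw -2.77 knob 1.445 F [-2.   0.1  4.3] M [-0.055  0.465  0.228] gap 11.3 z 22.9 xy [ 573.1 -211.3]
t 17.65 jaw -4.28 knob 1.471 F [-3.2 -0.4  4.9] M [-0.072  0.522  0.253] gap 11.6 z 22.9 xy [ 573.1 -211.3]
t 17.75 jaw -5.79 knob 1.497 F [-3.2  0.4  4.7] M [-0.131  0.633  0.283] gap 11.8 z 22.9 xy [ 573.1 -211.3]
```

Fz and My began rising near jaw angle 2°, which could mean something is touching the gripper. I'll check what is near its ends before going on.

```bash
python3 - <<'E'
from h import *
goto(None,-6)
for t in ['scene0','side0']:
    z=load(t);C=cloud(z)
    m=(np.hypot(C[...,0]-573,C[...,1]+211)<190)&(C[...,2]>70)&(z['d']>0)
    P=C[m]; 
    for a in range(-120,300,1): pass
    H,xe,ye=np.histogram2d(P[:,0],P[:,1],bins=[np.arange(380,780,20),np.arange(-400,-20,20)])
    for i,j in zip(*np.nonzero(H>2)): 
        k=(P[:,0]>=xe[i])&(P[:,0]<xe[i+1])&(P[:,1]>=ye[j])&(P[:,1]<ye[j+1]); print(t,xe[i],ye[j],int(H[i,j]),P[k,2].max().round())
for n,t,(a,b,c,d) in [('scene','s7',(60,300,90,290)),('side','d7',(330,640,130,360))]:
    cap(n,t); z=load(t); cv2.imwrite(f'pics/{t}c.png',cv2.resize(z['p'][c:d,a:b,::-1],None,fx=2.5,fy=2.5,interpolation=cv2.INTER_CUBIC))
E
```

```text
t 17.75 p [ 573.1 -211.3   22.9] jaw -5.79 toolx [-2.e-04 -0.e+00 -1.e+00] F [-3.18  0.43  4.74] M [-0.131  0.633  0.283] gap 11.8 q [-0.479  0.712  1.504 -0.     0.926 -0.378]
rotvec(deg) in tool [0.21 0.   0.01]
scene0 560 -140 20 84.0
scene0 560 -120 22 83.0
scene0 560 -100 13 82.0
scene0 580 -140 32 88.0
scene0 580 -120 58 86.0
scene0 580 -100 33 86.0
scene0 600 -140 28 86.0
scene0 600 -120 39 85.0
scene0 600 -100 35 86.0
side0 560 -140 66 83.0
side0 560 -120 32 83.0
side0 560 -100 17 83.0
side0 580 -160 3 78.0
side0 580 -140 82 84.0
side0 580 -120 35 83.0
side0 580 -100 38 84.0
side0 600 -160 13 82.0
side0 600 -140 27 82.0
side0 600 -120 18 83.0
side0 600 -100 28 84.0
```

View pics/s7c.png

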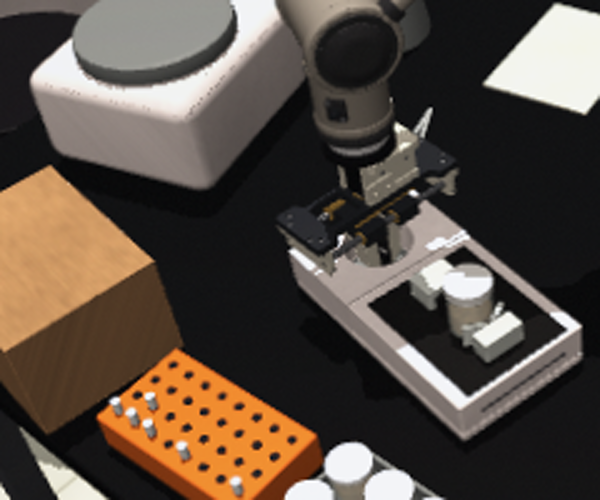

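View pics/d7c.png

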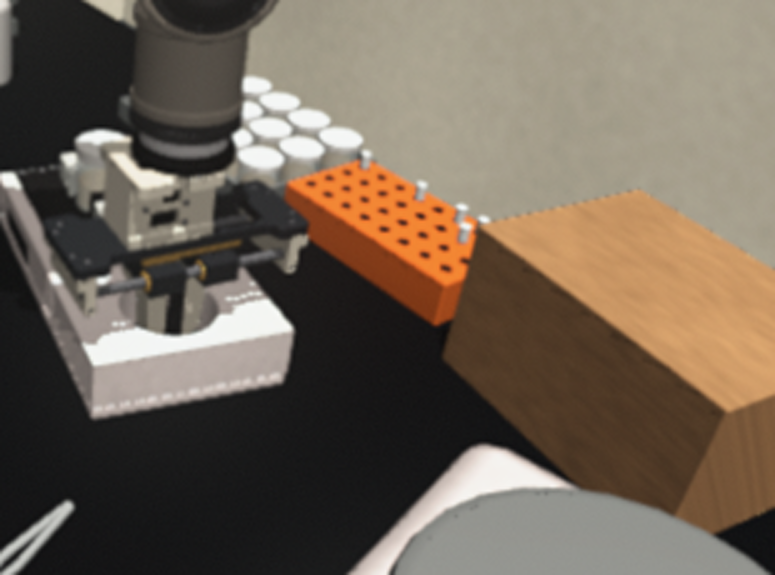

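```bash
python3 - <<'E'
from h import *
m=cams.camera_model('wrist');V=m['view'];print('cam',(-V[:3,:3].T@V[:3,3]).round(1))
z=load('s7');C=cloud(z)
m=(C[...,2]>60)&(C[...,2]<135)&(np.hypot(C[...,0]-573,C[...,1]+211)<115)&(z['d']>0)
P=C[m]; print(np.percentile(P,[1,99],axis=0).round())
# lowest gripper points away from the axis
for t in ['s7','d7']:
    z=load(t);C=cloud(z)
    for a,b in [(470,500),(500,530),(620,645),(645,690)]:
        k=(C[...,0]>a)&(C[...,0]<b)&(np.abs(C[...,1]+211)<45)&(C[...,2]>61)&(C[...,2]<200)
        if k.sum(): print(t,a,b,k.sum(),np.percentile(C[k][:,2],[1,5,20]).round(1))
E
python3 t.py
python3 -m handwheel '[[[0,0,0],[0,0,0]]]'>/dev/null; python3 t.py
python3 -m handwheel '[[[0,-0.0005,0],[0,0,0]]]'>/dev/null; python3 t.py
python3 -m handwheel '[[[0,0,0],[0,0,0]]]'>/dev/null; python3 t.py
```

```text
cam [ 580.8 -141.8  180.3]
[[ 481. -252.   61.]
 [ 670. -102.  135.]]
s7 470 500 153 [ 91.3  95.3 107.6]
s7 500 530 149 [ 61.2 104.2 108.9]
s7 620 645 134 [102.2 105.  112.1]
s7 645 690 341 [ 90.9  95.  109.6]
d7 470 500 575 [ 90.7  94.2 105.7]
d7 500 530 862 [102.6 106.  131.9]
d7 620 645 324 [101.4 103.6 106.9]
d7 645 690 367 [ 90.4  93.6 104.6]
t 17.85 jaw -5.77 knob 1.497 F [-2.8 -1.1  5.2] M [-0.109  0.636  0.153] gap 11.6 z 22.9 xy [ 573.1 -211.3]
t 17.95 jaw -5.74 knob 1.497 F [-4.  -1.6  6.1] M [-0.11  0.6   0.16] gap 11.8 z 22.9 xy [ 573.1 -211.3]
t 18.05 jaw -5.74 knob 1.496 F [-0.1  0.5  2.7] M [-0.092  0.06   0.152] gap 11.7 z 22.9 xy [ 573.1 -211.3]
t 18.15 jaw -5.72 knob 1.496 F [-0.4  0.3  4.6] M [-0.1    0.248  0.145] gap 11.7 z 22.9 xy [ 573.1 -211.3]
```

Shifting 0.5 mm sideways took the side force away, so it was only a small centring offset. The bracket bottoms are at about 90 mm, clear of everything. I continue turning.

```bash

python3 -m handwheel '[[[0,0,0],[1.5,0,0]]]'>/dev/null; python3 t.py
python3 -m handwheel '[[[0,0,0],[1.5,0,0]]]'>/dev/null; python3 t.py
python3 -m handwheel '[[[0,0,0],[1,0,0]]]'>/dev/null; python3 t.py
python3 -m handwheel '[[[0,0,0],[1,0,0]]]'>/dev/null; python3 t.py
python3 -m handwheel '[[[0,0,0],[1,0,0]]]'>/dev/null; python3 t.py
python3 -m handwheel '[[[0,0,0],[1,0,0]]]'>/dev/null; python3 t.py
```

```text
t 18.25 jaw -7.25 knob 1.523 F [-1.1  0.5  5.5] M [-0.145  0.251  0.262] gap 11.8 z 22.9 xy [ 573.1 -211.3]
t 18.35 jaw -8.81 knob 1.550 F [-0.7 -0.1  4. ] M [-0.171  0.164  0.281] gap 11.5 z 22.9 xy [ 573.1 -211.3]
t 18.45 jaw -9.78 knob 1.567 F [-0.9 -1.1  4. ] M [-0.216  0.138  0.312] gap 11.6 z 22.9 xy [ 573.1 -211.3]
t 18.55 jaw -10.75 knob 1.584 F [ 1.4 -0.3  5.6] M [-0.169  0.119  0.215] gap 11.4 z 22.9 xy [ 573.1 -211.3]
t 18.65 jaw -11.75 knob 1.601 F [ 0.1 -0.4  5.5] M [-0.109  0.015  0.352] gap 11.6 z 22.9 xy [ 573.  -211.3]
t 18.75 jaw -12.75 knob 1.619 F [0.8 0.2 5.1] M [-0.224  0.142  0.282] gap 11.7 z 22.9 xy [ 573.1 -211.3]
```

```bash
sed -i 's/^o,p,Rm=st().*/&; print("tau6 %.4f "%o["tau"][5],end="")/' t.py; sed -i 's/Rm=st(); ja/Rm=st(); ja/' t.py
R='python3 t.py'
python3 -m handwheel '[[[0,0,0],[0.5,0,0]]]'>/dev/null; $R
python3 -m handwheel '[[[0,0,0],[0.5,0,0]]]'>/dev/null; $R
python3 -m handwheel '[[[0,0,0],[0.5,0,0]]]'>/dev/null; $R
python3 -m handwheel '[[[0,0,0],[0.5,0,0]]]'>/dev/null; $R
```

```text
t 18.85 jaw -13.24 knob 1.627 F [-0.4 -0.6  5.3] M [-0.169  0.06   0.283] gap 11.5 z 22.9 xy [ 573.  -211.3]
tau6 0.2750 t 18.95 jaw -13.73 knob 1.636 F [-0.3 -0.9  5.3] M [-0.187  0.142  0.31 ] gap 11.5 z 22.9 xy [ 573.  -211.3]
tau6 0.2049 t 19.05 jaw -14.23 knob 1.645 F [-0.4 -1.2  5.2] M [-0.232  0.046  0.336] gap 11.7 z 22.9 xy [ 573.  -211.3]
tau6 0.2027 t 19.15 jaw -14.73 knob 1.653 F [-0.3 -0.7  5.3] M [-0.24   0.11   0.291] gap 11.8 z 22.9 xy [ 573.  -211.3]
tau6 0.2059
```

```bash

R='python3 t.py'
python3 -m handwheel '[[[0,0,0],[0.5,0,0]]]'>/dev/null; $R
python3 -m handwheel '[[[0,0,0],[0.5,0,0]]]'>/dev/null; $R
python3 -m handwheel '[[[0,0,0],[0.5,0,0]]]'>/dev/null; $R
python3 -m handwheel '[[[0,0,0],[0.5,0,0]]]'>/dev/null; $R
```

```text
t 19.25 jaw -15.23 knob 1.662 F [ 0.2 -1.2  4.9] M [-0.198  0.076  0.301] gap 11.8 z 22.9 xy [ 573.  -211.3]
tau6 0.2093 t 19.35 jaw -15.73 knob 1.671 F [ 0.6 -0.1  5.6] M [-0.171  0.098  0.315] gap 11.5 z 22.9 xy [ 573.  -211.3]
tau6 0.2128 t 19.45 jaw -16.23 knob 1.680 F [0.4 0.4 6.1] M [-0.183  0.14   0.335] gap 11.9 z 22.9 xy [ 573.  -211.3]
tau6 0.2163 t 19.55 jaw -16.73 knob 1.688 F [ 0.5 -1.   4.9] M [-0.205  0.064  0.34 ] gap 12.0 z 22.9 xy [ 573.  -211.3]
tau6 0.2197
```

```bash
python3 - <<'E'
import numpy as np
from scipy.optimize import curve_fit
d='''.39 .24
.564 .246
.739 .214
.913 .282
1.017 .238
1.121 .233
1.19 .218
1.26 .233
1.295 .245
1.33 .225
1.365 .252
1.39 .287
1.418 .244
1.445 .228
1.471 .253
1.497 .283
1.523 .262
1.55 .281
1.567 .312
1.584 .215
1.601 .352
1.619 .282
1.627 .283
1.636 .31
1.645 .336
1.653 .291
1.662 .301
1.671 .315
1.68 .335
1.688 .34'''
a=np.array([list(map(float,l.split())) for l in d.split('\n')])
for s in (.4,.432):
    f=lambda x,b,c:b+s*np.clip(x-c,0,None)
    p,C=curve_fit(f,a[:,0],a[:,1],[.24,1.5]); print(s,p,np.sqrt(np.diag(C)),'F now',s*(1.688-p[1])/.012)
    print('resid sd',(a[:,1]-f(a[:,0],*p)).std())
E
```

```text
0.4 [0.24178571 1.46674554] [0.00696036 0.02382717] F now 7.375148810865369
resid sd 0.025160203127728743
0.432 [0.24253333 1.48081728] [0.00678556 0.02221351] F now 7.45857778226234
resid sd 0.025389249801354027
```

```bash

R='python3 t.py'
python3 -m handwheel '[[[0,0,0],[0.5,0,0]]]'>/dev/null; $R
python3 -m handwheel '[[[0,0,0],[0.5,0,0]]]'>/dev/null; $R
python3 -m handwheel '[[[0,0,0],[0.3,0,0]]]'>/dev/null; $R
```

```text
t 19.65 jaw -17.23 knob 1.697 F [ 0.3 -0.8  5.7] M [-0.235  0.095  0.349] gap 11.6 z 22.9 xy [ 573.  -211.3]
tau6 0.2232 t 19.75 jaw -17.73 knob 1.706 F [-0.2 -1.3  5.8] M [-0.205  0.07   0.323] gap 11.6 z 22.9 xy [ 573.  -211.3]
tau6 0.2266 t 19.85 jaw -18.02 knob 1.711 F [ 0.9 -0.4  5.1] M [-0.162  0.137  0.311] gap 11.6 z 22.9 xy [ 573.  -211.3]
tau6 0.3063
```

```bash

python3 -m handwheel '[[[0,0,0],[0,0,0]],[[0,0,0],[0,0,0]]]'; python3 t.py
python3 -m handwheel '[[[0,0,0],[0,0,0]],[[0,0,0],[0,0,0]],[[0,0,0],[0,0,0]],[[0,0,0],[0,0,0]]]' -0.5; python3 t.py
```

```text
time_s: 20.05
tcp_pos: [573.0, -211.3, 22.9]
tcp_rot: [1.508, 1.57, -0.377]
force: [-0.1, 0.2, 4.5]
finger_gap: 11.7
t 20.05 jaw -18.01 knob 1.711 F [-0.1  0.2  4.5] M [-0.149  0.104  0.32 ] gap 11.7 z 22.9 xy [ 573.  -211.3]
tau6 0.3234 time_s: 20.45
tcp_pos: [572.5, -211.0, 22.3]
tcp_rot: [-2.005, 1.57, 2.394]
force: [-0.5, -0.8, -0.1]
finger_gap: 22.9
t 20.45 jaw -17.99 knob 1.710 F [-0.5 -0.8 -0.1] M [-0.068  0.064 -0.037] gap 22.9 z 22.3 xy [ 572.5 -211. ]
tau6 0.0049
```

```bash

python3 -m handwheel '[[[-0.01,0,0],[0,0,0]],[[-0.02,0,0],[0,0,0]],[[-0.03,0,0],[0,0,0]],[[-0.04,0,0],[0,0,0]],[[-0.04,0,0],[0,0,0]],[[-0.03,0,0],[0,0,0]],[[-0.01,0,0],[0,0,0]],[[0,0,0],[0,0,0]],[[0,0,0],[0,0,0]]]'
python3 - <<'E'
from h import *
goto(None)
for n,t,(a,b,c,d) in [('scene','s8',(60,460,130,330)),('side','d8',(310,450,160,300)),('wrist','w8',(0,640,0,400))]:
    cap(n,t); z=load(t); k=min(800/(b-a),600/(d-c),4); cv2.imwrite(f'pics/{t}c.png',cv2.resize(z['p'][c:d,a:b,::-1],None,fx=k,fy=k,interpolation=cv2.INTER_CUBIC))
z=load('w8');C=cloud(z)
m=(np.hypot(C[...,0]-573,C[...,1]+212)<30)&(C[...,2]>39)&(C[...,2]<52)
if m.sum()>50: print(m.sum(),cv2.minAreaRect(C[m][:,:2].astype(np.float32)))
E
```

```text
time_s: 21.35
tcp_pos: [572.1, -210.8, 201.3]
tcp_rot: [-1.784, 1.569, 2.614]
force: [0.7, -0.2, -0.7]
finger_gap: 23.2
t 21.35 p [ 572.1 -210.8  201.3] jaw -17.97 toolx [-0.002   0.0011 -1.    ] F [ 0.67 -0.15 -0.69] M [-0.085  0.073 -0.006] gap 23.2 q [-0.479  0.519  1.314  0.     1.311 -0.165]
rotvec(deg) in tool [0. 0. 0.]
343 ((574.3247680664062, -210.90884399414062), (27.989736557006836, 10.82065486907959), 72.30570983886719)
```

View pics/s8c.png

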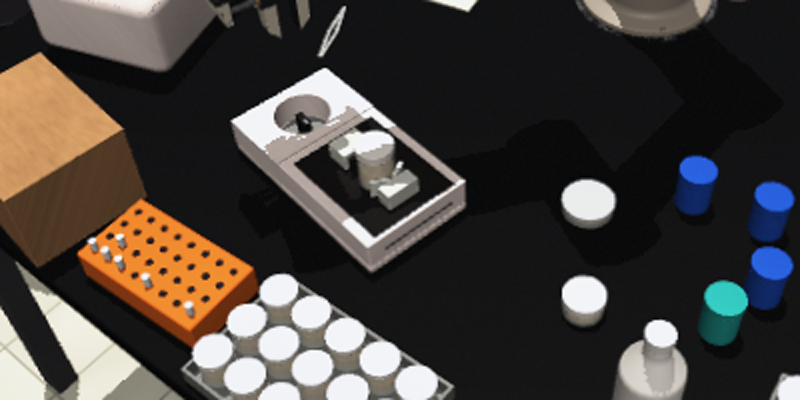

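View pics/d8c.png

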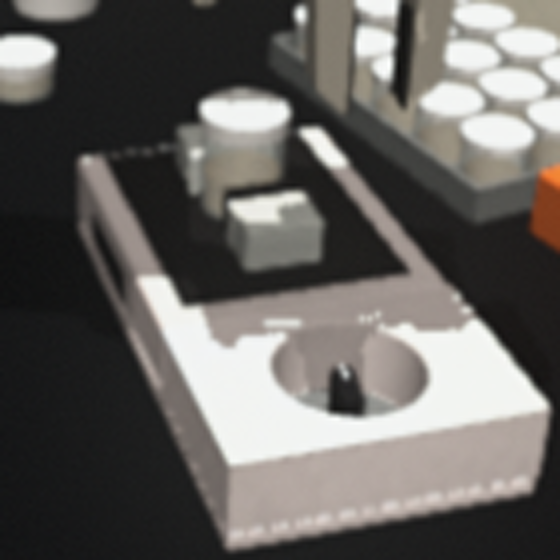

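View pics/w8c.png

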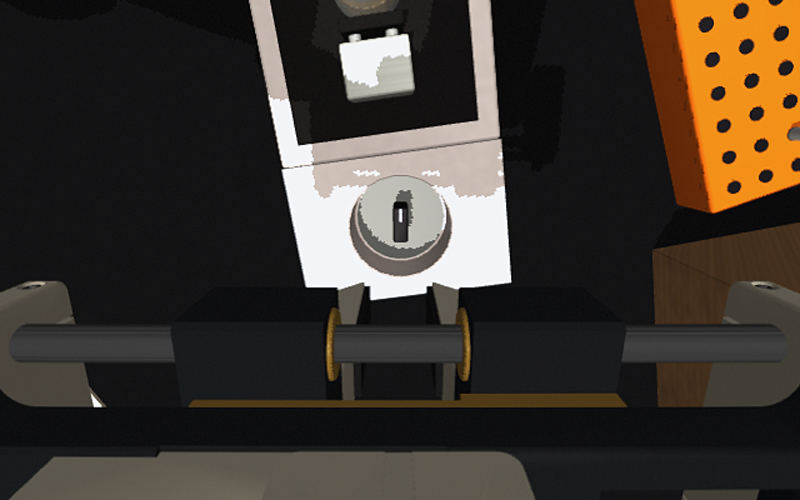

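Knob and cup look right. As a cross-check of the force, I'll look at the pad's spring posts from above, since there is plenty of time.

```bash

python3 -m handwheel '[[[0,0.005,-0.02],[0,0,0]],[[0,0.005,-0.035],[0,0,0]],[[0,0.005,-0.025],[0,0,0]],[[0,0,-0.01],[0,0,0]],[[0,0,0],[0,0,0]],[[0,0,0],[0,0,0]]]'
python3 - <<'E'
from h import *
cap('wrist','w9')
z=load('w9');cv2.imwrite('pics/w9.png',z['p'][...,::-1])
a=load('w4')['p'][130:250,380:580,::-1]
cv2.imwrite('pics/w4j.png',cv2.resize(a,None,fx=4,fy=4,interpolation=cv2.INTER_CUBIC)*1)
E
```

```text
time_s: 22.1
tcp_pos: [614.2, -130.9, 202.2]
tcp_rot: [-1.103, 1.57, -2.987]
force: [-0.6, 0.4, 0.3]
finger_gap: 23.2
```

View pics/w9.png

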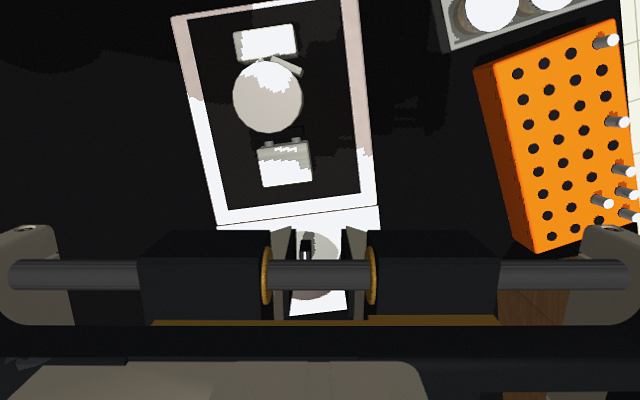

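View pics/w4j.png

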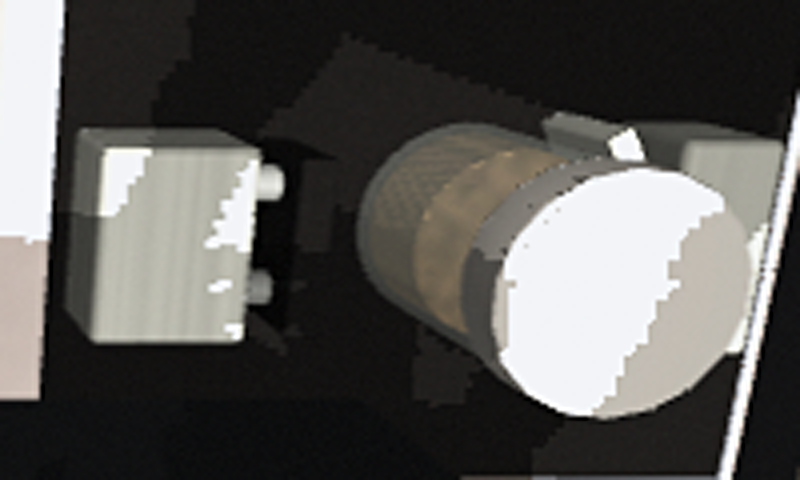

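```bash
python3 - <<'E'
from h import *
z=load('w9');a=z['p'][40:200,220:330,::-1].astype(float)
a=np.clip(a,0,255)**.6*255**.4
cv2.imwrite('pics/w9j.png',cv2.resize(a.astype(np.uint8)[65:155],None,fx=7,fy=6.6,interpolation=cv2.INTER_CUBIC))
# depth-based profile in clamp frame
th=np.radians(-10.1);c,s=np.cos(th),np.sin(th)
for t in ['w4','w9']:
    z=load(t);C=cloud(z);L=C-np.array([590.3,-118,0]);X=c*L[...,0]+s*L[...,1];Y=-s*L[...,0]+c*L[...,1]
    k=(np.abs(X)<22)&(Y>-40)&(Y<70)&(C[...,2]>60)&(C[...,2]<100)
    print(t); 
    zz=C[...,2][k]; yy=Y[k]; br=z['p'].sum(-1)[k]
    for b in np.arange(-26,62,2):
        q=(yy>=b)&(yy<b+2)
        if q.sum()>2: print(b,q.sum(),zz[q].max().round(1),np.median(zz[q]).round(1),int(np.median(br[q])))
E
```

```text
w4
-22 14 79.4 65.9 185
-20 366 81.3 74.1 266
-18 119 81.4 79.8 559
-16 123 81.5 79.9 556
-14 118 82.0 80.0 556
-12 118 81.6 80.0 542
-10 117 81.7 80.0 534
-8 113 81.4 79.8 547
-6 129 81.8 79.9 548
-4 112 81.7 80.0 541
-2 127 82.0 80.0 542
0 114 81.9 79.9 528
2 108 81.4 79.9 536
4 133 81.9 79.9 524
6 112 81.6 79.9 543
8 116 81.9 80.0 561
10 119 81.4 80.1 676
12 86 81.5 79.6 538
14 7 78.5 77.9 262
16 15 72.9 71.1 381
18 39 72.5 70.8 411
20 64 82.0 70.8 309
22 409 83.0 75.0 30
24 120 82.9 80.8 83
26 120 82.7 81.1 57
28 53 82.6 80.5 59
46 286 99.9 81.6 262
48 296 99.9 82.8 274
50 176 100.0 81.8 282
52 122 99.7 80.6 287
54 88 99.6 81.8 294
56 75 99.4 80.0 295
58 59 99.7 83.4 303
60 50 98.5 83.8 320
w9
-2 43 80.1 79.0 714
0 108 81.5 79.8 742
2 112 81.6 79.9 733
4 107 81.7 80.0 733
6 115 81.9 79.9 733
8 119 81.4 79.8 733
10 111 81.9 79.8 733
12 115 81.7 79.8 733
14 113 81.3 79.8 733
16 119 81.6 79.8 733
18 116 81.9 79.9 733
20 117 81.6 80.0 533
22 117 82.1 79.8 503
24 119 81.6 80.0 504
26 117 81.5 80.0 534
28 123 81.6 79.9 539
30 120 81.4 79.7 511
32 162 80.5 74.6 268
34 44 72.6 70.7 346
36 31 72.7 70.5 336
38 93 82.1 80.7 47
40 118 83.0 81.1 52
42 117 82.9 81.0 51
44 96 82.6 80.9 50
46 32 82.3 75.0 30
```

View pics/w9j.png

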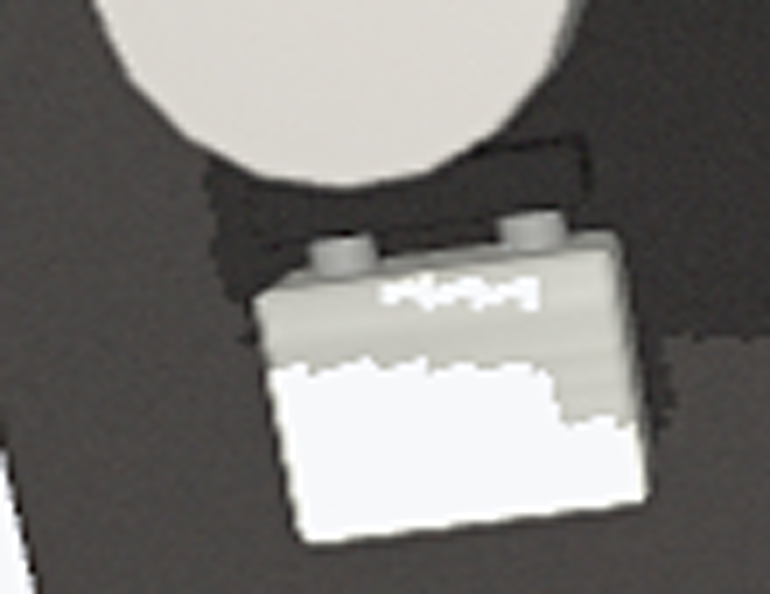

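```bash
python3 - <<'E'
from h import *
th=np.radians(-10.1);c,s=np.cos(th),np.sin(th)
for t in ['w4','w9']:
    z=load(t);C=cloud(z);L=C-np.array([590.3,-118,0]);X=c*L[...,0]+s*L[...,1];Y=-s*L[...,0]+c*L[...,1]
    br=z['p'].astype(int).sum(-1)
    for x0,x1 in [(-18,-8),(-8,8),(8,18),(-18,18)]:
        k=(X>x0)&(X<x1)&(Y>-40)&(Y<52)&(C[...,2]>78.2)&(C[...,2]<84)
        B=Y[k&(br>350)&(Y<36)]; P=Y[k&(br<200)&(Y>18)]
        print(t,(x0,x1),'body',np.percentile(B,[1,50,99]).round(2),'pad',np.percentile(P,[1,50,99]).round(2),len(P),'med diff',round(np.median(P)-np.median(B),2),'gap',round(np.percentile(P,1)-np.percentile(B,99),2))
E
```

```text
w4 (-18, -8) body [-19.41  -3.18  13.41] pad [22.01 25.28 29.44] 104 med diff 28.46 gap 8.59
w4 (-8, 8) body [-19.04  -3.07  13.  ] pad [22.   25.25 29.18] 168 med diff 28.32 gap 9.0
w4 (8, 18) body [-19.36  -3.03  13.04] pad [21.82 25.33 51.75] 105 med diff 28.36 gap 8.78
w4 (-18, 18) body [-19.2   -3.06  13.18] pad [22.   25.25 49.76] 377 med diff 28.31 gap 8.82
w9 (-18, -8) body [-0.41 16.56 32.23] pad [38.46 42.24 46.24] 108 med diff 25.68 gap 6.23
w9 (-8, 8) body [-0.07 16.46 32.32] pad [38.39 41.76 45.84] 157 med diff 25.3 gap 6.07
w9 (8, 18) body [-0.53 16.45 32.31] pad [38.46 42.54 46.31] 118 med diff 26.09 gap 6.15
w9 (-18, 18) body [-0.4  16.47 32.32] pad [38.4  42.1  46.26] 383 med diff 25.63 gap 6.08
```

The pad is compressed about 2.65 mm, which is about 8 N and agrees with the torque. I hand in.

```bash
python3 -c "
from h import *
o,p,_=st(); print(o['time_s'],p.round(1),np.round(o['force'],1)); print(ticket.sign_off())"
```

```text
22.15 [ 614.2 -131.3  202.4] [ 0.3 -0.2  0. ]
the job is handed in; nothing more can be done
None
```

The cup stands upright in the V stop, clamped at about 8 N, and the job was handed in at 22 s with the gripper clear of everything. sign_off gives no verdict, so success rests on the checks below.

I felt for the V stop with the cup in the gripper and released the cup there. I then gripped the knob in the well and turned it clockwise by feel, from about 0.11 rad to about 1.71 rad.

**Checks that agree on the force:**
- **Torque:** the rise in turning torque indicates about 8.2 N, with an uncertainty of about 0.8 N.
- **Pad:** the wrist camera's depth shows the pad compressed about 2.65 mm against its unloaded state, which is about 8 N.
- **Knob angle:** the bar turned 91.3° in the images and 91.8° by the tool.
- **Surroundings:** in the last scene pictures the things in view stood as at the start.

**Checks that disagreed:**
- **Stop position:** feeling for the stop put pad contact at about 1.55 rad, which would mean only 5–6 N. The torque put contact at about 1.48 rad. I trusted the torque and pad readings, because a 1 mm camera error shifts that estimate by 3 N.
- **Forces while turning:** a side force of up to about 4 N built up from a slight centring error; I relieved it by shifting 0.5 mm. An upward force of about 5 N stayed until I let go of the knob. I didn't find its cause, though it is well under the limits.

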